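# Find the hidden jig socket with the locating pin

### The arm

A 6-joint arm with a two-finger parallel gripper is mounted at the origin on a cart in front of the work surface, level with it; the furniture and walls round the work are solid. World frame = base frame: x ahead of the robot, y to its left, z up, the work surface at z = 0. Lengths are in mm, angles in degrees, forces in N, time in s.
With the tool pointing down it reaches from about 350 to 850 mm from the base axis. Payload 8.1 kg.
Tool frame: the origin (TCP) lies on the mounting face of the last link; the fingertips stand 173 mm ahead of it and the grasp point (between the pads) lies 155 mm ahead of it; z points along the fingers, y is the direction in which the jaws open and shut (so a half turn about z gives the same grasp; the last joint's range is limited). The gripper opens to 85 mm and grips with 20 to 120 N. Pads are 22 mm wide; open, the fingers measure 114 mm over their backs; the gripper's body (76 mm by 85 mm) begins 54 mm behind the grasp point. The pads swing forward as they close: fully open they stand 13 mm farther back than shut.
Start: joints at [68.961, 7.471, 85.268, -0, 87.261, -4.893], TCP at [166.83, 576.346, 404.692] pointing down, gripper open.
Joint ranges: [-169.43, 169.43], [-51.17, 129.36], [1.28, 143.12], [-76.62, 256.62], [0, 156.53], [-152.29, 152.29]. Speed limits (degrees/s): [136.94, 136.94, 159.86, 180, 180, 180].

### API

Orientations are given as [roll, pitch, yaw] about the fixed x, y, z axes, in that order (R = Rz(yaw) Ry(pitch) Rx(roll)).
In Python, from bench import * gives the robot as it stands.
- The arm moves only by the tool arm_command, never from a script. Its argument "plan" is a list of rows, each an object of numbers: "jaw": the closure, from 0 (fully open) to 1 (shut); "dx", "dy", "dz": the shift along the tool's x, y, z in mm; "wx", "wy", "wz": the turn, a rotation vector about the tool's x, y, z in rad. A call has 1 to 12 rows; each row is the pose to reach, as a shift and turn from the pose commanded when the call began, along the tool's axes at that moment; what a row does not reach only later rows make up. A row lasts 1/10 s, in which the tool goes at most 50 mm and 8.59 degrees, less where a joint would pass 70% of its speed; a pose out of reach is approached as far as the arm can. A call with a gripper value outside its range is refused whole. The fingers move at their own pace and stop on an object; "squeeze" is the grip in N (left out, the last holds). Time passes only in rows, so rows that repeat a pose let the fingers close. It gives the time, the measured TCP pose, the force and the opening at its end, in the units of the state.
- sense(): the state, without advancing time (a new reading comes with each control period).
- snapshot(name): name is "scene" or "side" or "wrist"; returns a dict with "pixels" (480x640x3 uint8, red, green, blue), "fx", "fy", "cx", "cy" (pixels), "extrinsics" (4x4, takes a point from camera to world coordinates). Camera axes: x right, y up, looking along -z (the intrinsics and any distortion apply to the point x, -y, -z); pixel columns grow to the right and rows downward; lengths in mm; the calibration is good to about 2 mm. A picture is of the moment at which its call begins. There is no depth.
- hand_in(): hands the job in, once; it reports no verdict.
Trained networks look in the newest picture that a camera, given by its name, has taken for a name from the list of things; names that differ only in an ending like _2 or _b are one class to them, and where a whole thing is asked for, a point or a joint stands for the part that bears it (a point fixed in the world has none). Each returns a list of dicts, best first, with "score" (0 to 1); they miss things now and then, are a little off and sometimes report something else, mostly with a low value. They report only what shows in the picture. A call takes as long as a camera call.
- recognise(camera, target): "box" ([left, top, width, height] in pixels, round what is visible of it).
- pinpoint(camera, target): "pixel" ([column, row] in pixels: a listed point, or the origin of a listed thing).
The state is a dict: "time": time; "joint_pos": joint angles; "qd": joint speeds; "joint_efforts": joint torques, N m; "tool_pos": TCP position; "tcp_rot": TCP orientation; "ft_force": force on the tool from outside, world axes, zero at the start; "wrist_torque": the same for the moment, N m; "finger_gap": finger opening in mm.
Only numpy, scipy, OpenCV 4.12 (cv2) and the standard library are available. Lean on these libraries where they do the work, as an engineer would, in place of code of your own. Each camera call takes 0.05 s, during which the arm holds its last target.

### The job

First clear the cork sanding block off the indexing jig and set it flat on the middle of the loose wooden offcut board. Then take the orange-knobbed locating pin from its parking block, put its tip in the slot of the jig's cover plate and slide it along the hidden floor until it drops into the one deep socket (the other hollows down there are only shallow), and leave it standing fully home with its collar flat on the cover. Do not disturb the jar, tin, tub, bottle and tape round about.

Things in the scene. Friction and masses are not known exactly. Their poses are not given: they have to be found in the camera images.
- block_center (a point): centre of the cork sanding block, 58 x 105 x 34 mm (x, y, z of this point's axes; z up): loose, about 0.14 kg, starts lying flat on the jig's cover plate. Grasp it across the 58 mm
- board_top (a point): centre of the upper face of the loose wooden offcut board, 100 x 160 x 18 mm (x, y, z of its axes), lying flat on the bench at the left
- pin_grip (a point): middle of the orange knob (24 dia x 42 mm) of the upright locating pin, loose, 0.12 kg, 90 mm long. From below: steel shaft 14 mm dia, 42 mm long with a 3 mm chamfered tip; steel collar 30 dia x 6 mm; knob. This point is 69 mm above the tip and 27 mm above the underside of the collar, on the pin's axis; z points from tip to knob
- pin_tip (a point): the lower end of the pin's shaft, on its axis (z axis as pin_grip). In the jig the tip stands 30 mm above the bench on the hidden floor, 25 mm in a shallow hollow, and about 10 mm when home in the socket, where the collar rests on the cover
- park: fixed wooden parking block 56 x 56 x 50 mm with one upright hole 17.5 mm wide, in which the pin stands at the start with its collar on the block's top; origin in the middle of its underside
- jig: fixed indexing jig, a green box with an aluminium cover plate, 100 (its x) x 216 (its y) x 52 mm; origin in the middle of its underside, z up. A straight slot 17 mm wide in x and 156 mm long in y (at x = 0, y from -78 to +78 mm) goes through the 8 mm thick cover; its top is at z = 52 mm
- slot_floor (a point): middle of the dark flat floor under the slot, 22 mm below the cover's top (axes as jig). In it are three hollows, 20 mm long in y x 17 mm wide, in line with the slot: one socket 22 mm deep, two only 5 mm deep. They are 40 mm apart in any order; the row is shifted in y by up to 10 mm either way, so the middle one is within 10 mm of here. Beyond 60 mm in y the floor is always flat
- jar: bystander: small glass jar with grey contents and a grey lid, 68 dia x 101 mm, loose; origin in the middle of its underside
- tin: bystander: small round paint tin, red and white with green drips, 77 dia x 78 mm, loose; origin in the middle of its underside
- tub: bystander: small white tub with a white lid, 72 dia x 68 mm, loose; origin in the middle of its underside
- glue: bystander: white squeeze bottle with a pointed tip, 48 dia x 139 mm, loose; origin in the middle of its underside
- tape: bystander: roll of cream masking tape lying flat, 98 dia x 25 mm, loose; origin in the middle of its underside

How it is judged (in metres and radians):
On the way, in this order (a step that is already met when the one before it is completed fails the run):
1. the sanding block lies flat on the offcut board, let go (horizontal distance between block_center and board_top below 0.045 m and z of block_center in the frame of board_top between 0.01 and 0.024 m and angle between block_center's own z axis and vertical below 0.1 rad and contact force between the fingers and anything else below 0.1 N), for 0.2 s.
2. the pin's tip is down at the floor of the jig's slot, not yet home (x of pin_tip in the frame of jig between -0.012 and 0.012 m and y of pin_tip in the frame of jig between -0.085 and 0.085 m and z of pin_tip in the frame of jig between 0.016 and 0.036 m), for 0.1 s.
At the end, for the whole second after the job is handed in: the sanding block lies flat on the offcut board with its centre within 45 mm of the board's centre, and the pin stands upright (within 0.08 rad) in the jig's deep socket with its collar down on the cover (tip at most 14 mm above the jig's underside; home is 10 mm) (horizontal distance between block_center and board_top below 0.045 m and z of block_center in the frame of board_top between 0.01 and 0.024 m and angle between block_center's own z axis and vertical below 0.1 rad and x of pin_tip in the frame of jig between -0.012 and 0.012 m and y of pin_tip in the frame of jig between -0.085 and 0.085 m and z of pin_tip in the frame of jig between 0.004 and 0.014 m and angle between pin_tip's own z axis and vertical below 0.08 rad); the robot touches nothing.
It fails at once if a bystander (jar, tin, tub, glue bottle or tape) is pushed by more than 40 mm (distance of any of jar, tin, tub, glue, tape from where it was at the start of the episode above 0.04 m).
It fails at once if a bystander is knocked over (angle between any of jar, tin, tub, glue, tape's own z axis and vertical above 0.5 rad).
It also fails if it takes over 72 s, if anything falls off the work surface, if the arm or the gripper's body presses on something with over 40 N, if the wrist force passes 120 N, or if a joint passes its speed limit or range.

## Working session

There is one attempt and no reset: what is moved stays moved. The work goes in short steps, Python scripts to look and compute and a tool call to move; the robot and the scene stay as the last step left them, time stands still between calls to the robot, and variables do not carry over. Pictures are saved under pics/ and viewed, and the job is handed in when it is done.

Besides the shell and the picture viewer there is one more tool, called after "Request:" as name([rows], argument=value, ...), one row to a line, values as JSON. arm_command: Moves the arm, as the interface text tells. Its arguments: {"type":"object","properties":{"plan":{"type":"array"},"squeeze":{"type":"number"}},"required":["plan"]}

```bash
mkdir -p pics; ls; python3 - <<'E'
from bench import *
import cv2
s=sense();print(s)
for n in ["scene","side"]:
    d=snapshot(n);cv2.imwrite(f"pics/{n}0.png",d["pixels"][:,:,::-1]);print(n,d["fx"],d["fy"],d["cx"],d["cy"],d["extrinsics"],[k for k in d])
    for t in ["block_center","board_top","pin_grip","pin_tip","park","jig","slot_floor","jar","tin","tub","glue","tape"]:
        print(t,[(round(r["score"],2),[round(float(v)) for v in r["pixel"]]) for r in pinpoint(n,t)][:2])
E
```

```text
pics
{'time': 0.0, 'joint_pos': array([ 6.89601773e+01,  7.51493811e+00,  8.53296525e+01,  1.18718391e-03,
        8.72604663e+01, -4.89108404e+00]), 'qd': array([-0.03629022,  0.04227777, -0.00583847,  0.03850089, -0.00513709,
        0.00087688]), 'joint_efforts': array([-1.60912678e-04, -5.69431615e+01, -5.00527024e+01, -4.90338334e-04,
        1.52185414e-02,  2.67222669e-05]), 'tool_pos': array([166.75196061, 576.12566477, 403.64232445]), 'tcp_rot': array([-1.79895427e+02, -1.01387430e-02,  1.63851194e+02]), 'ft_force': array([-0.57291054, -0.12030676,  0.35515071]), 'wrist_torque': array([-0.02933531,  0.00446025,  0.00995758]), 'finger_gap': 85.32081153067548}
scene 559.6636667624749 559.6636667624749 317.25343874212103 244.84571395276825 [[ 6.51857383e-01  3.94108985e-01 -6.47888925e-01 -1.69326109e+02]
 [-7.58039569e-01  3.14524996e-01 -5.71358065e-01 -6.38651140e+02]
 [-2.14000858e-02  8.63569415e-01  5.03775646e-01  6.87668132e+02]
 [ 0.00000000e+00  0.00000000e+00  0.00000000e+00  1.00000000e+00]] ['pixels', 'fx', 'fy', 'cx', 'cy', 'extrinsics']
block_center [(0.87, [371,
[... 479 characters left out ...]
4.11985151e+01]
 [-4.01403113e-01  5.21885605e-01 -7.52669221e-01 -1.20833555e+03]
 [ 2.18809667e-02  8.27009303e-01  5.61762260e-01  1.02542705e+03]
 [ 0.00000000e+00  0.00000000e+00  0.00000000e+00  1.00000000e+00]] ['pixels', 'fx', 'fy', 'cx', 'cy', 'extrinsics']
block_center [(0.69, [344, 270])]
board_top [(0.68, [258, 204])]
pin_grip [(0.46, [366, 328])]
pin_tip [(0.53, [367, 349]), (0.53, [386, 262])]
park [(0.57, [363, 352])]
jig [(0.61, [338, 284])]
slot_floor [(0.89, [339, 276])]
jar [(0.68, [396, 315])]
tin [(0.89, [390, 266]), (0.72, [261, 206])]
tub [(0.92, [407, 288]), (0.52, [259, 206])]
glue [(0.63, [322, 236]), (0.49, [311, 218])]
tape [(0.84, [308, 218]), (0.51, [322, 237])]
```

View pics/scene0.png

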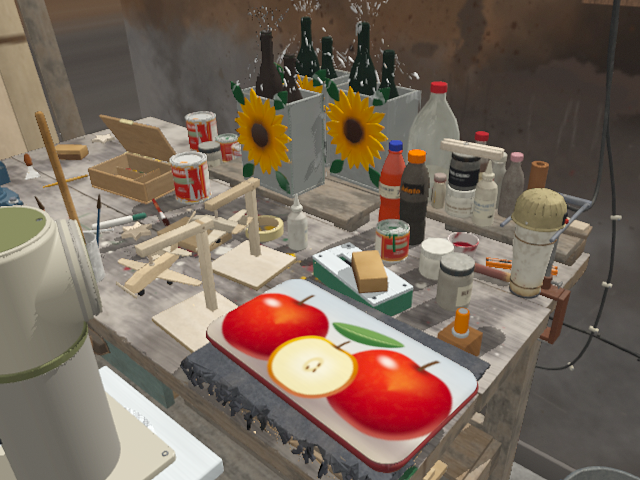

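View pics/side0.png

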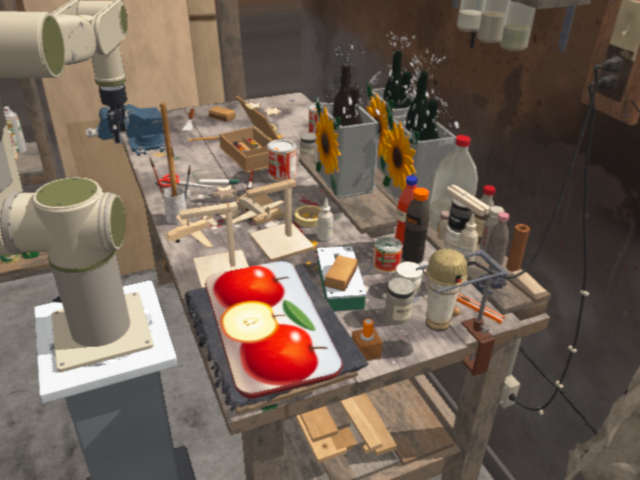

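```bash
cat > h.py <<'E'
from bench import *
import numpy as np, cv2
def ray(d,p):
    E=np.array(d["extrinsics"]); v=np.array([(p[0]-d["cx"])/d["fx"],-(p[1]-d["cy"])/d["fy"],-1.0])
    v=E[:3,:3]@v; return E[:3,3],v/np.linalg.norm(v)
def tri(obs):
    A=np.zeros((3,3));b=np.zeros(3);P=[]
    for d,p in obs:
        o,v=ray(d,p);M=np.eye(3)-np.outer(v,v);A+=M;b+=M@o;P.append((o,v))
    x=np.linalg.solve(A,b);return x,[np.linalg.norm((np.eye(3)-np.outer(v,v))@(x-o)) for o,v in P]
def onz(d,p,z):
    o,v=ray(d,p);return o+v*(z-o[2])/v[2]
def proj(d,x):
    E=np.array(d["extrinsics"]);c=E[:3,:3].T@(np.array(x)-E[:3,3]);return np.array([d["cx"]+d["fx"]*c[0]/-c[2],d["cy"]-d["fy"]*c[1]/-c[2]])
E
python3 - <<'E'
from h import *
a=snapshot("scene");b=snapshot("side")
np.set_printoptions(precision=1,suppress=True)
P=dict(block=((371,271),(344,270)),board=((195,231),(258,204)),pin=((460,315),(366,328)),park=((455,353),(363,352)),jig=((363,289),(338,284)),floor=((359,279),(339,276)),jar=((452,302),(396,315)),tin=((389,252),(390,266)),tub=((434,270),(407,288)),glue=((295,246),(322,236)),tape=((266,231),(308,218)))
for k,(p,q) in P.items(): print(k,*tri([(a,p),(b,q)]))
c=a["pixels"][180:340,80:320];cv2.imwrite("pics/s1.png",cv2.resize(c,None,fx=3.3,fy=3.3,interpolation=2)[:,:,::-1])
c=b["pixels"][120:300,130:380];cv2.imwrite("pics/b1.png",cv2.resize(c,None,fx=3.2,fy=3.2,interpolation=2)[:,:,::-1])
c=a["pixels"][220:360,290:500];cv2.imwrite("pics/s2.png",cv2.resize(c,None,fx=3.8,fy=3.8,interpolation=2)[:,:,::-1])
w=snapshot("wrist");cv2.imwrite("pics/w0.png",w["pixels"][:,:,::-1])
print(w["extrinsics"],w["fx"],w["cx"],w["cy"])
E
```

```text
block [619.5 -86.3  67.3] [np.float64(2.207021550603413), np.float64(2.2070215506034323)]
board [534.3 378.1  34.9] [np.float64(0.44342233821408694), np.float64(0.4434223382141285)]
pin [ 566.7 -315.7   86.5] [np.float64(6.754098525389844), np.float64(6.75409852538989)]
park [ 564.5 -315.5    6. ] [np.float64(3.9573449234752536), np.float64(3.9573449234753717)]
jig [608.3 -76.8  20.6] [np.float64(1.296194286764648), np.float64(1.296194286764639)]
floor [619.7 -57.7  31.3] [np.float64(1.5617949333476024), np.float64(1.561794933347665)]
jar [ 701.2 -233.1    6.4] [np.float64(1.3640062569701865), np.float64(1.3640062569701699)]
tin [811.2  -7.  -17.2] [np.float64(6.701178022727402), np.float64(6.7011780227273565)]
tub [ 788.7 -140.7    1.2] [np.float64(2.481222355351746), np.float64(2.4812223553517403)]
glue [671.2 174.1   4. ] [np.float64(0.7286258117112997), np.float64(0.7286258117114243)]
tape [660.7 261.5  20.3] [np.float64(0.40687039331726527), np.float64(0.4068703933173135)]
[[  0.3  -0.9  -0.3  89.3]
 [  1.    0.3   0.1 598.9]
 [  0.   -0.3   0.9 374.5]
 [  0.    0.    0.    1. ]] 370.8208162772781 321.2477149978791 246.74079965919594
```

View pics/s1.png

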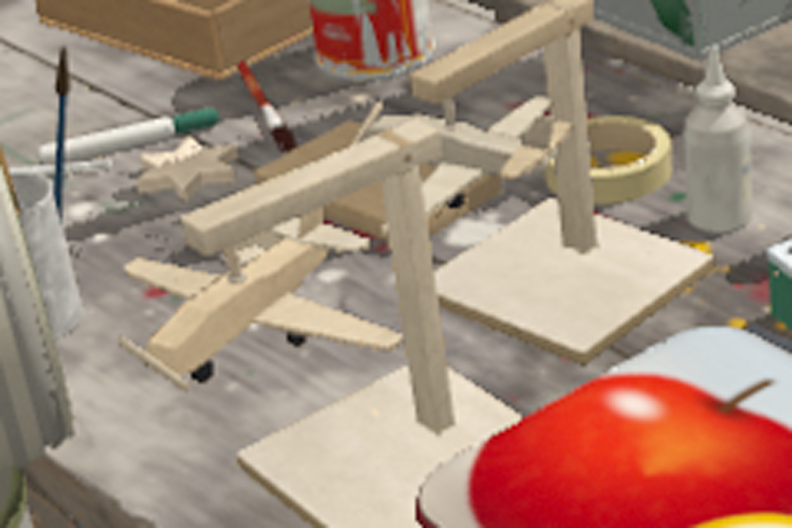

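View pics/b1.png

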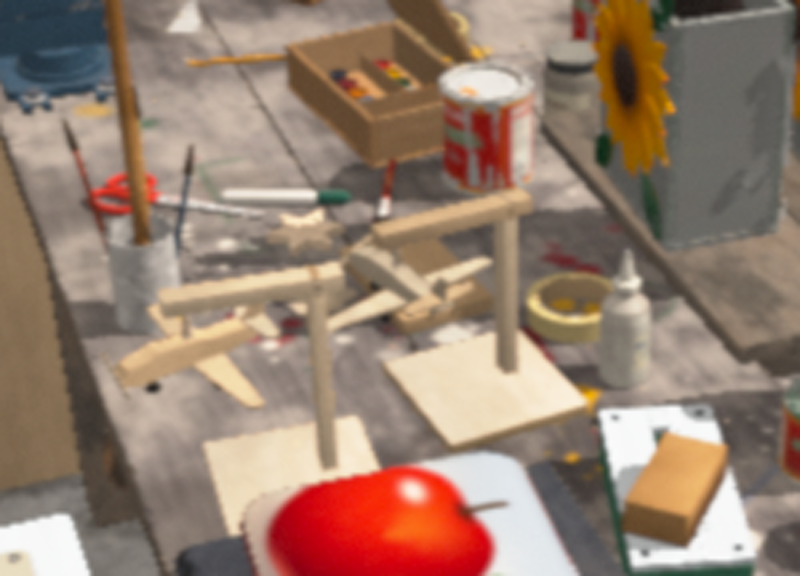

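View pics/s2.png

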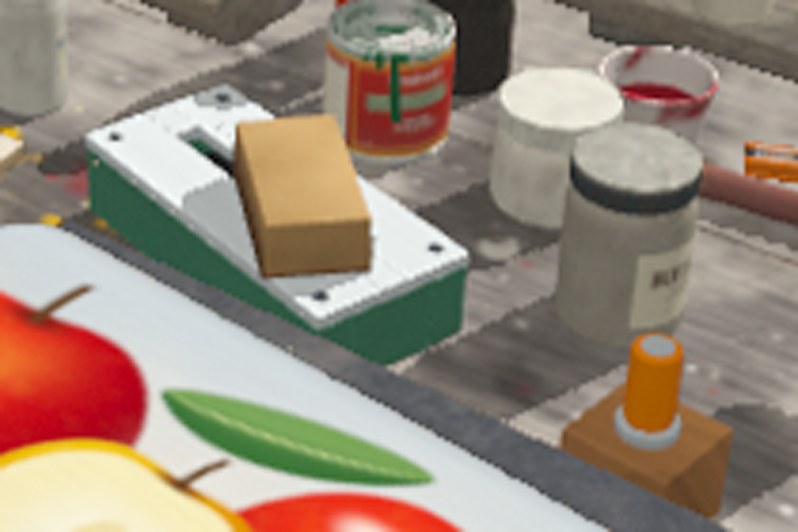

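View pics/w0.png

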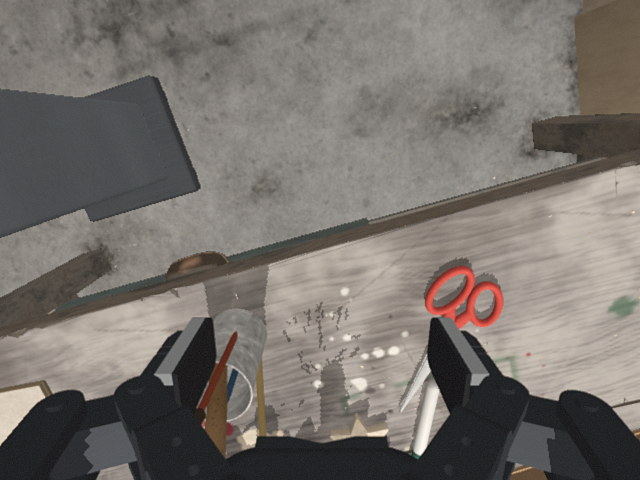

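```bash
python3 - <<'E'
from h import *
a=snapshot("scene");b=snapshot("side")
np.set_printoptions(precision=1,suppress=True)
S=lambda x,y:(80+x/3.3,180+y/3.3)
B=lambda x,y:(130+x/3.2,120+y/3.2)
for n,p,q in [("post1top",(410,165),(328,283)),("beam1end",(200,240),(165,305)),("post1bot",(437,430),(328,465)),("post2top",(578,15),(518,208)),("beam2end",(425,90),(385,240)),("post2bot",(580,248),(508,370)),("plane1 nose",(170,360),(120,375)),("plane1 wingtip",(395,345),(260,400)),("boardleft",(260,165),(0,0)),("plane2wing",(545,102),(490,262)),("plane2nose",(520,170),(440,300)),("base2R",(713,255),(585,405)),("base2F",(585,360),(455,443)),("base2L",(437,285),(388,365))]:
    print(n,*tri([(a,S(*p)),(b,B(*q))]))
for p in [(395,232),(500,190),(255,165),(330,120)]: print("board cand",onz(a,S(*p),18))
for p in [(405,330),(495,310),(440,240)]: print("board cand side",onz(b,B(*p),18))
E
```

```text
post1top [387.4 136.5 185.4] [np.float64(1.557445514856853), np.float64(1.5574455148567934)]
beam1end [250.7 136.7 197.4] [np.float64(0.5023939005239215), np.float64(0.5023939005238974)]
post1bot [372.3 125.1   8.9] [np.float64(0.4704054310186957), np.float64(0.47040543101887305)]
post2top [582.6 199.  189.3] [np.float64(1.876383812547648), np.float64(1.8763838125476913)]
beam2end [459.6 208.4 178.3] [np.float64(2.947069922949123), np.float64(2.94706992294922)]
post2bot [575.4 209.8   8.7] [np.float64(2.0372236340187926), np.float64(2.0372236340189236)]
plane1 nose [203.  103.3 161.7] [np.float64(0.6254833811935607), np.float64(0.6254833811934369)]
plane1 wingtip [303.1  54.4 140.7] [np.float64(1.1942950314080096), np.float64(1.1942950314079572)]
boardleft [ 106.2 -196.2  519.8] [np.float64(89.20681612853846), np.float64(89.2068161285384)]
plane2wing [560.8 215.1 128.7] [np.float64(1.9072248435829071), np.float64(1.907224843582976)]
plane2nose [498.1 174.  121.5] [np.float64(1.643385730601318), np.float64(1.6433857306012822)]
base2R [617.  119.2  16.8] [np.float64(2.857514248740229), np.float64(2.8575142487402294)]
base2F [488.5 117.    4.1] [np.float64(1.7203406644062849), np.float64(1.7203406644063826)]
base2L [462.8 229.4  27.9] [np.float64(0.07062635497291059), np.float64(0.07062635497303324)]
board cand [499.6 321.   18. ]
board cand [587.8 307.9  18. ]
board cand [496.5 484.7  18. ]
board cand [579.2 500.5  18. ]
board cand side [501.3 295.8  18. ]
board cand side [595.7 297.7  18. ]
board cand side [590.9 448.5  18. ]
```

```bash
python3 - <<'E'
from h import *
a=snapshot("scene");b=snapshot("side");w=snapshot("wrist")
np.set_printoptions(precision=3,suppress=True)
print(tri([(a,(40,113)),(b,(165,104))]),tri([(a,(72,215)),(b,(174,190))]))
print("glass top bottle/vase", tri([(a,(440,85)),(b,(462,138))]), tri([(a,(267,32)),(b,(347,66))]))
s=sense()
from scipy.spatial.transform import Rotation as R
T=np.eye(4);T[:3,:3]=R.from_euler('xyz',s["tcp_rot"],degrees=True).as_matrix();T[:3,3]=s["tool_pos"]
X=np.linalg.inv(T)@np.array(w["extrinsics"]);print(X)
E
```

```text
(array([301.616, 508.639, 359.357]), [np.float64(2.8395606281673187), np.float64(2.839560628167359)]) (array([270.929, 393.327, 158.525]), [np.float64(24.428321608326815), np.float64(24.428321608326755)])
glass top bottle/vase (array([1008.18 ,    6.58 ,  346.636]), [np.float64(0.2665625215437035), np.float64(0.2665625215435777)]) (array([838.857, 394.452, 448.677]), [np.float64(3.044477036702633), np.float64(3.044477036702815)])
[[-0.     0.949  0.314 80.728]
 [ 1.     0.    -0.001  0.109]
 [-0.001  0.314 -0.949 30.255]
 [ 0.     0.     0.     1.   ]]
```

Request:
arm_command([
  {"jaw": 0,"dz": -50},
  {"jaw": 0,"dz": -100},
  {"jaw": 0,"dz": -140},
  {"jaw": 0,"dz": -160,"dx": -30},
  {"jaw": 0,"dz": -160,"dx": -80,"dy": -15},
  {"jaw": 0,"dz": -160,"dx": -130,"dy": -25},
  {"jaw": 0,"dz": -160,"dx": -180,"dy": -35},
  {"jaw": 0,"dz": -160,"dx": -230,"dy": -45},
  {"jaw": 0,"dz": -160,"dx": -280,"dy": -55},
  {"jaw": 0,"dz": -160,"dx": -330,"dy": -65},
  {"jaw": 0,"dz": -160,"dx": -330,"dy": -75},
  {"jaw": 0,"dz": -160,"dx": -330,"dy": -80},
])

```text
invalid input
```

```bash
python3 - <<'E'
from h import *
np.set_printoptions(precision=1,suppress=True)
w=snapshot("wrist");cv2.imwrite("pics/w1.png",w["pixels"][:,:,::-1])
for t in ["board_top","tape","glue"]:
    for r in pinpoint("wrist",t): print(t,r,onz(w,r["pixel"],18 if t=="board_top" else 0))
E
```

```text
(no output)
```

View pics/w1.png

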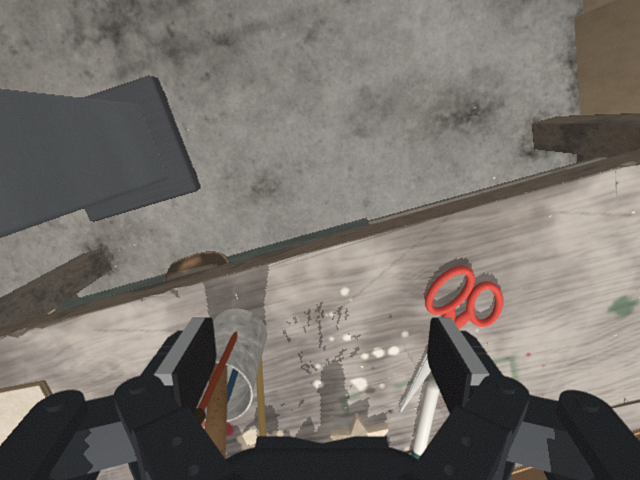

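Request:
arm_command([
  {"jaw": 0,"dx": 0,"dy": 0,"dz": -50,"wx": 0,"wy": 0,"wz": 0},
  {"jaw": 0,"dx": 0,"dy": 0,"dz": -100,"wx": 0,"wy": 0,"wz": 0},
  {"jaw": 0,"dx": 0,"dy": 0,"dz": -150,"wx": 0,"wy": 0,"wz": 0},
  {"jaw": 0,"dx": -30,"dy": -5,"dz": -160,"wx": 0,"wy": 0,"wz": 0},
  {"jaw": 0,"dx": -80,"dy": -15,"dz": -160,"wx": 0,"wy": 0,"wz": 0},
  {"jaw": 0,"dx": -130,"dy": -25,"dz": -160,"wx": 0,"wy": 0,"wz": 0},
  {"jaw": 0,"dx": -180,"dy": -35,"dz": -160,"wx": 0,"wy": 0,"wz": 0},
  {"jaw": 0,"dx": -230,"dy": -45,"dz": -160,"wx": 0,"wy": 0,"wz": 0},
  {"jaw": 0,"dx": -280,"dy": -55,"dz": -160,"wx": 0,"wy": 0,"wz": 0},
  {"jaw": 0,"dx": -330,"dy": -65,"dz": -160,"wx": 0,"wy": 0,"wz": 0},
  {"jaw": 0,"dx": -330,"dy": -80,"dz": -160,"wx": 0,"wy": 0,"wz": 0},
  {"jaw": 0,"dx": -330,"dy": -80,"dz": -160,"wx": 0,"wy": 0,"wz": 0},
], squeeze=40)

```text
time: 3.1
tool_pos: [463.4, 405.6, 564.2]
tcp_rot: [-179.9, -0.0, 163.6]
ft_force: [-0.6, 1.0, -0.1]
finger_gap: 85.6
```

```bash
python3 - <<'E'
from h import *
np.set_printoptions(precision=1,suppress=True)
w=snapshot("wrist");cv2.imwrite("pics/w2.png",w["pixels"][:,:,::-1])
for t in ["board_top","tape","glue"]:
    for r in pinpoint("wrist",t): print(t,r,onz(w,r["pixel"],18 if t=="board_top" else 0))
E
```

```text
board_top {'pixel': [336.7, 245.1], 'score': 0.95} [553.4 402.5  18. ]
tape {'pixel': [288.4, 326.4], 'score': 0.73} [671.5 288.4   0. ]
glue {'pixel': [224.3, 346.4], 'score': 0.94} [677.3 174.3   0. ]
```

View pics/w2.png

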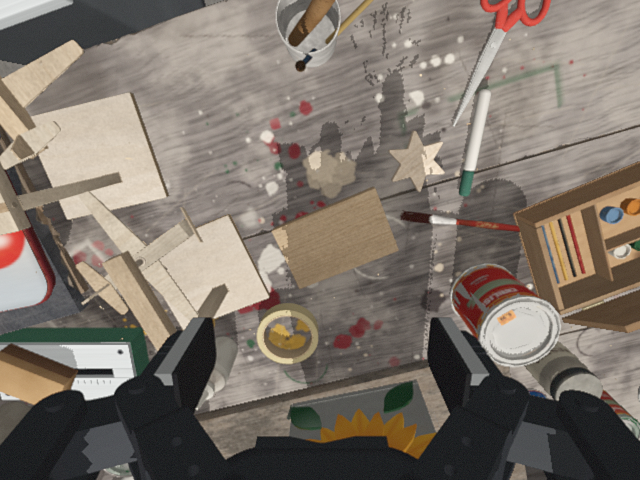

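```bash
python3 - <<'E'
from h import *
np.set_printoptions(precision=1,suppress=True)
w=snapshot("wrist")
C=np.array([onz(w,p,18) for p in [(274,231),(375,188),(399,249),(298,288)]]);print(C,C.mean(0))
for e in (C[1]-C[0],C[2]-C[1]): print(np.linalg.norm(e),np.degrees(np.arctan2(e[1],e[0])))
for p in [(185,210),(200,240),(270,258)]: print(p,onz(w,p,140))
a=snapshot("scene")
for t in ["block_center"]:
  print(pinpoint("scene",t),onz(a,pinpoint("scene",t)[0]["pixel"],69))
# block top corners in s2 crop z=86
S=lambda p:(290+p[0]/3.8,220+p[1]/3.8)
B=np.array([onz(a,S(p),86) for p in [(237,122),(333,115),(370,218),(257,226)]]);print(B,B.mean(0))
for e in (B[1]-B[0],B[2]-B[1]): print(np.linalg.norm(e),np.degrees(np.arctan2(e[1],e[0])))
J=np.array([onz(a,S(p),52) for p in [(88,132),(234,84),(468,256),(318,326)]]);print(J)
for e in (J[1]-J[0],J[2]-J[1],J[3]-J[0]): print(np.linalg.norm(e),np.degrees(np.arctan2(e[1],e[0])))
E
```

```text
[[505.8 325.3  18. ]
 [485.7 480.3  18. ]
 [582.9 493.3  18. ]
 [601.6 332.   18. ]] [544.  407.7  18. ]
156.31205007275568 97.38623421981278
98.11007325602634 7.6021713911499065
(185, 210) [427.6 264.9 140. ]
(200, 240) [463.9 267.8 140. ]
(270, 258) [505.8 335.9 140. ]
[{'pixel': [373.4, 269.0], 'score': 0.79}, {'pixel': [266.1, 230.1], 'score': 0.58}] [623.7 -90.   69. ]
[[ 627.4  -33.    86. ]
 [ 666.2  -69.6   86. ]
 [ 594.5 -143.5   86. ]
 [ 552.7 -103.3   86. ]] [610.2 -87.3  86. ]
53.36513187120769 -43.30142215059437
102.94142208424327 -134.1557681359987
[[ 610.    61.3   52. ]
 [ 706.1   29.4   52. ]
 [ 640.  -175.5   52. ]
 [ 541.3 -150.6   52. ]]
101.26533988452115 -18.333020881874784
215.3000510068165 -107.87704578813143
222.72681718966723 -107.9739061809569
```

Request:
arm_command([
  {"jaw": 0,"dx": -25,"dy": -32,"dz": 0,"wx": 0,"wy": 0,"wz": 0.145},
  {"jaw": 0,"dx": -50,"dy": -64,"dz": 0,"wx": 0,"wy": 0,"wz": 0.29},
  {"jaw": 0,"dx": -75,"dy": -96,"dz": 0,"wx": 0,"wy": 0,"wz": 0.435},
  {"jaw": 0,"dx": -100,"dy": -128,"dz": 0,"wx": 0,"wy": 0,"wz": 0.58},
  {"jaw": 0,"dx": -125,"dy": -160,"dz": 0,"wx": 0,"wy": 0,"wz": 0.725},
  {"jaw": 0,"dx": -150,"dy": -192,"dz": 0,"wx": 0,"wy": 0,"wz": 0.87},
  {"jaw": 0,"dx": -175,"dy": -224,"dz": 0,"wx": 0,"wy": 0,"wz": 1.015},
  {"jaw": 0,"dx": -200,"dy": -256,"dz": 0,"wx": 0,"wy": 0,"wz": 1.16},
  {"jaw": 0,"dx": -225,"dy": -288,"dz": 0,"wx": 0,"wy": 0,"wz": 1.305},
  {"jaw": 0,"dx": -250,"dy": -320,"dz": 0,"wx": 0,"wy": 0,"wz": 1.45},
  {"jaw": 0,"dx": -275,"dy": -352,"dz": 40,"wx": 0,"wy": 0,"wz": 1.595},
  {"jaw": 0,"dx": -300,"dy": -384,"dz": 80,"wx": 0,"wy": 0,"wz": 1.74},
])

```text
time: 4.7
tool_pos: [639.8, -36.3, 495.4]
tcp_rot: [179.8, -0.1, 63.9]
ft_force: [1.1, 0.3, -0.9]
finger_gap: 85.4
```

Request:
arm_command([
  {"jaw": 0,"dx": 0,"dy": 0,"dz": 20,"wx": 0,"wy": 0,"wz": 0.14},
  {"jaw": 0,"dx": 0,"dy": 0,"dz": 30,"wx": 0,"wy": 0,"wz": 0.28},
  {"jaw": 0,"dx": 0,"dy": 0,"dz": 30,"wx": 0,"wy": 0,"wz": 0.31},
  {"jaw": 0,"dx": 0,"dy": 0,"dz": 30,"wx": 0,"wy": 0,"wz": 0.31},
])

```text
time: 5.1
tool_pos: [639.3, -34.8, 465.0]
tcp_rot: [180.0, -0.0, 46.6]
ft_force: [1.3, -0.6, 1.0]
finger_gap: 85.1
```

```bash
python3 - <<'E'
from h import *
np.set_printoptions(precision=1,suppress=True)
w=snapshot("wrist");cv2.imwrite("pics/w3.png",w["pixels"][:,:,::-1])
for t,z in dict(block_center=69,slot_floor=30,jig=0,tin=0,tub=0,jar=0,pin_grip=77,park=0).items():
    for r in pinpoint("wrist",t)[:2]: print(t,r,onz(w,r["pixel"],z))
s=sense();print(s["joint_pos"],s["tool_pos"],s["tcp_rot"],s["time"])
E
```

```text
block_center {'pixel': [335.0, 263.8], 'score': 0.77} [609.2 -87.4  69. ]
block_center {'pixel': [211.3, 24.5], 'score': 0.57} [682.  149.3  69. ]
slot_floor {'pixel': [327.5, 227.0], 'score': 0.95} [624.1 -60.8  30. ]
jig {'pixel': [323.5, 219.3], 'score': 0.98} [622.  -56.7   0. ]
tin {'pixel': [412.6, 101.3], 'score': 0.93} [783.7 -27.2   0. ]
tub {'pixel': [473.9, 174.5], 'score': 0.67} [ 785.3 -137.8    0. ]
jar {'pixel': [466.3, 269.7], 'score': 0.81} [ 707.9 -228.     0. ]
pin_grip {'pixel': [443.1, 414.9], 'score': 0.82} [ 573.8 -315.5   77. ]
park {'pixel': [425.2, 377.7], 'score': 0.93} [ 569.1 -320.     0. ]
[-7.7 12.8 73.1 -0.  94.1 35.8] [639.2 -35.2 464.9] [180.   -0.   46.4] 5.55
```

View pics/w3.png

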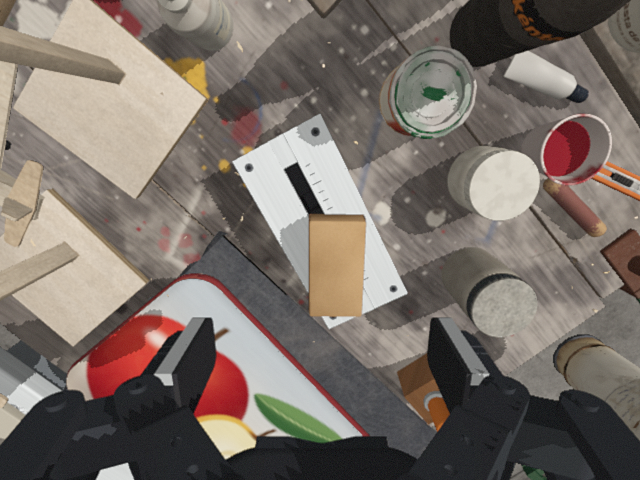

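```bash
python3 - <<'E'
from h import *
np.set_printoptions(precision=1,suppress=True)
w=snapshot("wrist")
def q(P,z):
    C=np.array([onz(w,p,z) for p in P]);print(C,C.mean(0))
    for i in range(3):
        e=C[i+1]-C[i]; print(np.linalg.norm(e),np.degrees(np.arctan2(e[1],e[0])))
q([(309,214),(364,214),(361,317),(309,317)],86)
q([(233,159),(321,114),(407,294),(331,328)],52)
print(onz(w,(284,167),52),onz(w,(298,163),52))
c=w["pixels"][100:340,220:420];cv2.imwrite("pics/w3c.png",cv2.resize(c,None,fx=2.5,fy=2.5,interpolation=2)[:,:,::-1])
E
```

```text
[[ 629.9  -27.8   86. ]
 [ 668.3  -64.3   86. ]
 [ 592.2 -145.5   86. ]
 [ 552.4 -107.6   86. ]] [610.7 -86.3  86. ]
52.91471552608363 -43.57011194649937
111.31469802585758 -133.13222630780297
54.92027913240971 136.43173652430087
[[ 607.6   60.7   52. ]
 [ 701.3   30.5   52. ]
 [ 639.4 -176.    52. ]
 [ 547.1 -148.6   52. ]] [623.9 -58.3  52. ]
98.46236026269386 -17.858501280408717
215.61179194016796 -106.68200103316
96.37155920599463 163.45109093061103
[639.2  19.7  52. ] [652.3  12.8  52. ]
```

View pics/w3c.png

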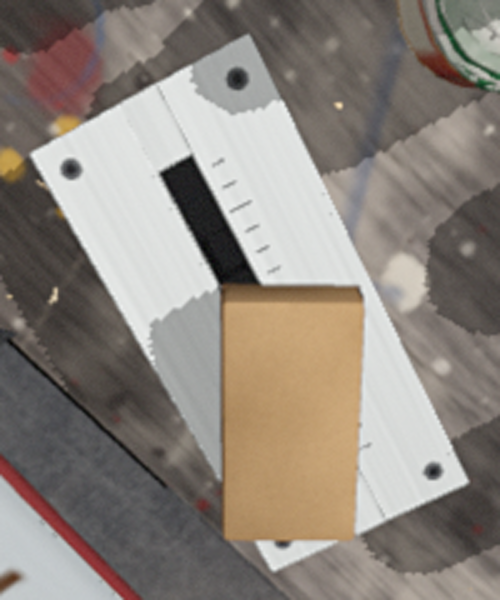

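Request:
arm_command([
  {"jaw": 0,"dx": -30,"dy": 8,"dz": 30,"wx": 0,"wy": 0,"wz": 0},
  {"jaw": 0,"dx": -59,"dy": 15,"dz": 65,"wx": 0,"wy": 0,"wz": 0},
  {"jaw": 0,"dx": -59,"dy": 15,"dz": 110,"wx": 0,"wy": 0,"wz": 0},
  {"jaw": 0,"dx": -59,"dy": 15,"dz": 150,"wx": 0,"wy": 0,"wz": 0},
  {"jaw": 0,"dx": -59,"dy": 15,"dz": 180,"wx": 0,"wy": 0,"wz": 0},
  {"jaw": 0,"dx": -59,"dy": 15,"dz": 205,"wx": 0,"wy": 0,"wz": 0},
  {"jaw": 0,"dx": -59,"dy": 15,"dz": 225,"wx": 0,"wy": 0,"wz": 0},
  {"jaw": 0,"dx": -59,"dy": 15,"dz": 238,"wx": 0,"wy": 0,"wz": 0},
  {"jaw": 0,"dx": -59,"dy": 15,"dz": 238,"wx": 0,"wy": 0,"wz": 0},
])

```text
time: 6.5
tool_pos: [608.4, -88.2, 224.2]
tcp_rot: [-179.8, 0.1, 46.4]
ft_force: [-0.2, -0.4, 0.1]
finger_gap: 85.7
```

```bash
python3 - <<'E'
from h import *
w=snapshot("wrist");cv2.imwrite("pics/w4.png",w["pixels"][:,:,::-1])
s=sense();print(s["tool_pos"],s["tcp_rot"],s["ft_force"])
E
```

```text
[609.14208101 -88.31378344 225.95208399] [-1.79922722e+02  4.62901972e-02  4.64032108e+01] [ 0.41159323  0.68891957 -0.92496179]
```

View pics/w4.png

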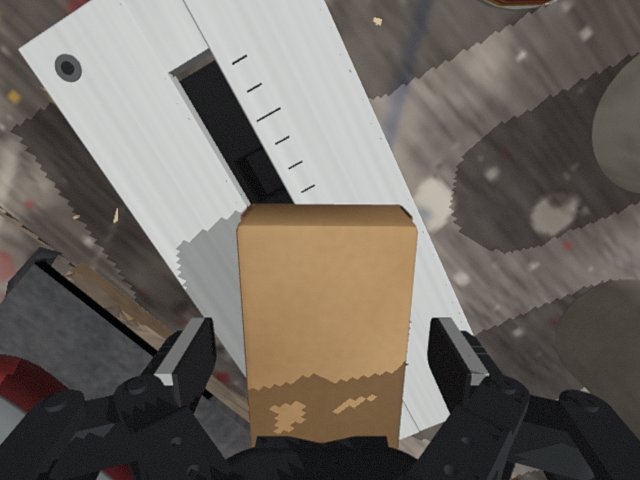

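Request:
arm_command([
  {"jaw": 0.3,"dx": 0,"dy": 0,"dz": 0,"wx": 0,"wy": 0,"wz": 0},
  {"jaw": 0.6,"dx": 0,"dy": 0,"dz": 0,"wx": 0,"wy": 0,"wz": 0},
  {"jaw": 0.6,"dx": 0,"dy": 0,"dz": 0,"wx": 0,"wy": 0,"wz": 0},
  {"jaw": 0.6,"dx": 0,"dy": 0,"dz": 0,"wx": 0,"wy": 0,"wz": 0},
  {"jaw": 0.6,"dx": 0,"dy": 0,"dz": 0,"wx": 0,"wy": 0,"wz": 0},
  {"jaw": 0.6,"dx": 0,"dy": 0,"dz": -10,"wx": 0,"wy": 0,"wz": 0},
  {"jaw": 0.6,"dx": 0,"dy": 0,"dz": -40,"wx": 0,"wy": 0,"wz": 0},
  {"jaw": 0.6,"dx": 0,"dy": 0,"dz": -80,"wx": 0,"wy": 0,"wz": 0},
  {"jaw": 0.6,"dx": 0,"dy": 0,"dz": -125,"wx": 0,"wy": 0,"wz": 0},
  {"jaw": 0.6,"dx": 0,"dy": 0,"dz": -170,"wx": 0,"wy": 0,"wz": 0},
  {"jaw": 0.6,"dx": 0,"dy": 0,"dz": -195,"wx": 0,"wy": 0,"wz": 0},
  {"jaw": 0.6,"dx": 0,"dy": 0,"dz": -200,"wx": 0,"wy": 0,"wz": 0},
], squeeze=40)

```text
time: 7.75
tool_pos: [610.0, -88.4, 432.2]
tcp_rot: [179.6, -0.2, 46.4]
ft_force: [0.2, -0.1, -0.9]
finger_gap: 57.3
```

```bash
python3 - <<'E'
from h import *
w=snapshot("wrist");cv2.imwrite("pics/w5.png",w["pixels"][:,:,::-1])
s=sense();print(s["tool_pos"],s["tcp_rot"],s["ft_force"],s["finger_gap"])
E
```

```text
[609.73657104 -88.41385087 430.09463528] [ 1.79744851e+02 -1.51233740e-01  4.64005935e+01] [ 0.31018812 -0.08680083 -0.73968263] 57.09888224607661
```

View pics/w5.png

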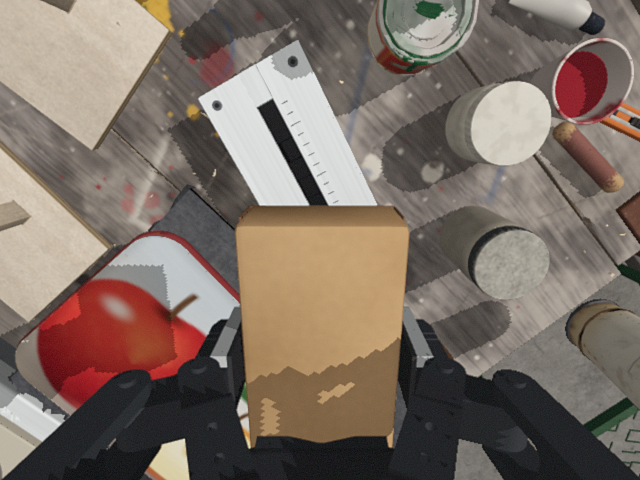

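Request:
arm_command([
  {"jaw": 0.6,"dx": 19,"dy": -23,"dz": -15,"wx": 0,"wy": 0,"wz": -0.053},
  {"jaw": 0.6,"dx": 47,"dy": -58,"dz": -30,"wx": 0,"wy": 0,"wz": -0.13},
  {"jaw": 0.6,"dx": 78,"dy": -97,"dz": -30,"wx": 0,"wy": 0,"wz": -0.22},
  {"jaw": 0.6,"dx": 110,"dy": -136,"dz": -30,"wx": 0,"wy": 0,"wz": -0.31},
  {"jaw": 0.6,"dx": 141,"dy": -175,"dz": -30,"wx": 0,"wy": 0,"wz": -0.4},
  {"jaw": 0.6,"dx": 172,"dy": -213,"dz": -30,"wx": 0,"wy": 0,"wz": -0.485},
  {"jaw": 0.6,"dx": 203,"dy": -252,"dz": -30,"wx": 0,"wy": 0,"wz": -0.575},
  {"jaw": 0.6,"dx": 235,"dy": -291,"dz": -30,"wx": 0,"wy": 0,"wz": -0.66},
  {"jaw": 0.6,"dx": 263,"dy": -326,"dz": -30,"wx": 0,"wy": 0,"wz": -0.74},
  {"jaw": 0.6,"dx": 288,"dy": -357,"dz": -30,"wx": 0,"wy": 0,"wz": -0.81},
  {"jaw": 0.6,"dx": 304,"dy": -377,"dz": -20,"wx": 0,"wy": 0,"wz": -0.855},
  {"jaw": 0.6,"dx": 313,"dy": -388,"dz": 0,"wx": 0,"wy": 0,"wz": -0.883},
])

```text
time: 9.0
tool_pos: [543.2, 408.5, 424.9]
tcp_rot: [-180.0, -0.0, 97.2]
ft_force: [-0.4, -0.4, -2.2]
finger_gap: 57.3
```

```bash
python3 - <<'E'
from h import *
np.set_printoptions(precision=1,suppress=True)
w=snapshot("wrist");cv2.imwrite("pics/w6.png",w["pixels"][:,:,::-1])
s=sense();print(s["tool_pos"],s["tcp_rot"],s["ft_force"],s["finger_gap"])
for r in pinpoint("wrist","board_top")[:2]: print(r,onz(w,r["pixel"],18))
E
```

```text
[542.3 409.2 418.9] [-179.6    0.1   97.3] [-2.4 -1.1 -5.4] 57.25535112106862
{'pixel': [324.2, 211.7], 'score': 0.95} [546.6 403.7  18. ]
```

View pics/w6.png

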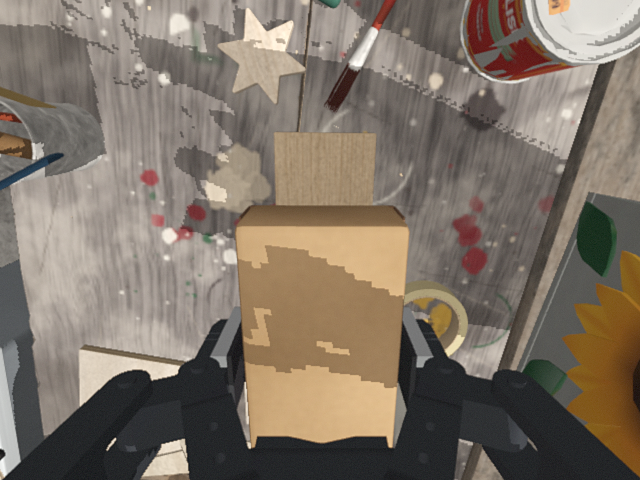

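Request:
arm_command([
  {"jaw": 0.6,"dx": 0,"dy": 2,"dz": 30,"wx": 0,"wy": 0,"wz": 0},
  {"jaw": 0.6,"dx": -2,"dy": 2,"dz": 70,"wx": 0,"wy": 0,"wz": 0},
  {"jaw": 0.6,"dx": -2,"dy": 2,"dz": 115,"wx": 0,"wy": 0,"wz": 0},
  {"jaw": 0.6,"dx": -2,"dy": 2,"dz": 155,"wx": 0,"wy": 0,"wz": 0},
  {"jaw": 0.6,"dx": -2,"dy": 2,"dz": 185,"wx": 0,"wy": 0,"wz": 0},
  {"jaw": 0.6,"dx": -2,"dy": 2,"dz": 205,"wx": 0,"wy": 0,"wz": 0},
  {"jaw": 0.6,"dx": -2,"dy": 2,"dz": 215,"wx": 0,"wy": 0,"wz": 0},
  {"jaw": 0.6,"dx": -2,"dy": 2,"dz": 220,"wx": 0,"wy": 0,"wz": 0},
  {"jaw": 0.6,"dx": -2,"dy": 2,"dz": 220,"wx": 0,"wy": 0,"wz": 0},
  {"jaw": 0.6,"dx": -2,"dy": 2,"dz": 220,"wx": 0,"wy": 0,"wz": 0},
])

```text
time: 10.1
tool_pos: [547.2, 404.3, 208.1]
tcp_rot: [179.9, -0.1, 97.0]
ft_force: [0.0, 0.9, -1.3]
finger_gap: 57.3
```

```bash
python3 - <<'E'
from h import *
np.set_printoptions(precision=1,suppress=True)
s=sense();print(s["tool_pos"],s["tcp_rot"],s["ft_force"],s["finger_gap"])
w=snapshot("side");cv2.imwrite("pics/b6.png",cv2.resize(w["pixels"][120:300,130:380],None,fx=3.2,fy=3.2,interpolation=2)[:,:,::-1])
s=sense();print(s["tool_pos"],s["tcp_rot"],s["ft_force"],s["finger_gap"])
E
```

```text
[547.2 404.3 208.1] [179.9  -0.1  97. ] [ 0.   0.9 -1.3] 57.2503161468348
[547.2 404.5 208.4] [179.9  -0.1  97. ] [-0.1 -0.  -0.7] 57.14264630299916
```

View pics/b6.png

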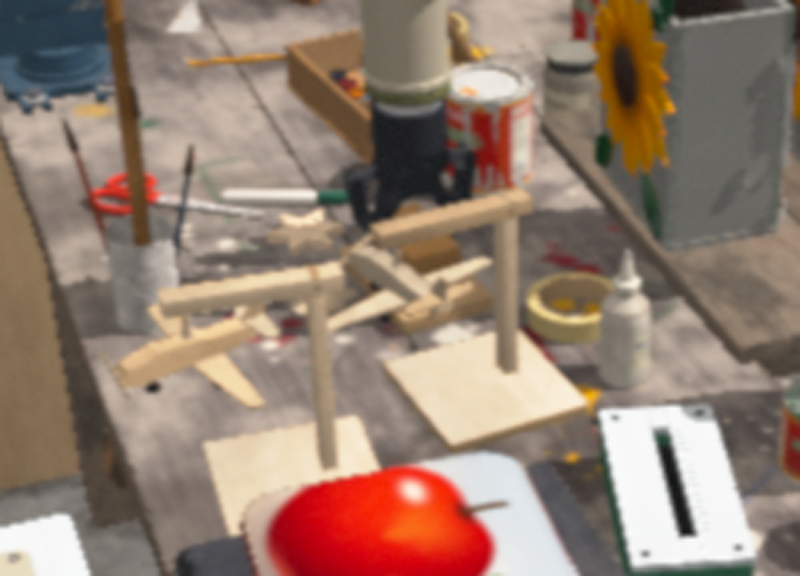

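Lower 16 mm more, gently, to contact.

Request:
arm_command([
  {"jaw": 0.6,"dx": 0,"dy": 0,"dz": 6,"wx": 0,"wy": 0,"wz": 0},
  {"jaw": 0.6,"dx": 0,"dy": 0,"dz": 11,"wx": 0,"wy": 0,"wz": 0},
  {"jaw": 0.6,"dx": 0,"dy": 0,"dz": 14,"wx": 0,"wy": 0,"wz": 0},
  {"jaw": 0.6,"dx": 0,"dy": 0,"dz": 15,"wx": 0,"wy": 0,"wz": 0},
  {"jaw": 0.6,"dx": 0,"dy": 0,"dz": 16,"wx": 0,"wy": 0,"wz": 0},
  {"jaw": 0.6,"dx": 0,"dy": 0,"dz": 16,"wx": 0,"wy": 0,"wz": 0},
])

```text
time: 10.75
tool_pos: [546.8, 404.4, 194.3]
tcp_rot: [180.0, -0.0, 97.0]
ft_force: [-12.7, -9.4, 27.3]
finger_gap: 57.3
```

Request:
arm_command([
  {"jaw": 0.6,"dx": 0,"dy": 0,"dz": -1,"wx": 0,"wy": 0,"wz": 0},
  {"jaw": 0.2,"dx": 0,"dy": 0,"dz": -1,"wx": 0,"wy": 0,"wz": 0},
  {"jaw": 0,"dx": 0,"dy": 0,"dz": -1,"wx": 0,"wy": 0,"wz": 0},
  {"jaw": 0,"dx": 0,"dy": 0,"dz": -1,"wx": 0,"wy": 0,"wz": 0},
  {"jaw": 0,"dx": 0,"dy": 0,"dz": -1,"wx": 0,"wy": 0,"wz": 0},
  {"jaw": 0,"dx": 0,"dy": 0,"dz": -20,"wx": 0,"wy": 0,"wz": 0},
  {"jaw": 0,"dx": 0,"dy": 0,"dz": -60,"wx": 0,"wy": 0,"wz": 0},
  {"jaw": 0,"dx": 0,"dy": 0,"dz": -110,"wx": 0,"wy": 0,"wz": 0},
  {"jaw": 0,"dx": 0,"dy": 0,"dz": -160,"wx": 0,"wy": 0,"wz": 0},
  {"jaw": 0,"dx": 0,"dy": 0,"dz": -210,"wx": 0,"wy": 0,"wz": 0},
  {"jaw": 0,"dx": 0,"dy": 0,"dz": -240,"wx": 0,"wy": 0,"wz": 0},
  {"jaw": 0,"dx": 0,"dy": 0,"dz": -250,"wx": 0,"wy": 0,"wz": 0},
])

```text
time: 11.95
tool_pos: [546.8, 404.3, 448.3]
tcp_rot: [179.5, -0.2, 97.0]
ft_force: [0.4, 0.1, -0.2]
finger_gap: 85.4
```

```bash
python3 - <<'E'
from h import *
np.set_printoptions(precision=1,suppress=True)
w=snapshot("wrist");cv2.imwrite("pics/w7.png",w["pixels"][:,:,::-1])
s=sense();print(s["time"],s["tool_pos"],s["tcp_rot"],s["ft_force"],s["finger_gap"])
for t,z in (("board_top",18),("block_center",35)):
  for r in pinpoint("wrist",t)[:2]: print(t,r,onz(w,r["pixel"],z))
E
```

```text
12.0 [546.8 404.3 447.2] [179.6  -0.2  97. ] [ 0.5 -0.   1. ] 85.36200602273209
block_center {'pixel': [318.7, 208.9], 'score': 0.91} [548.1 402.5  35. ]
```

View pics/w7.png

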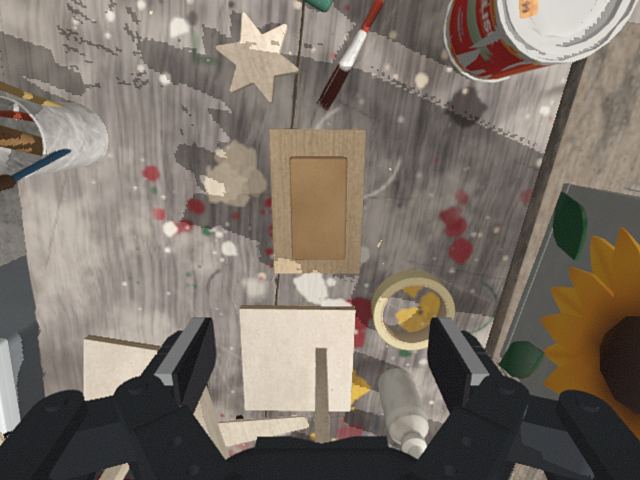

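Request:
arm_command([
  {"jaw": 0,"dx": -25,"dy": 5,"dz": 0,"wx": 0,"wy": 0,"wz": -0.06},
  {"jaw": 0,"dx": -65,"dy": 12,"dz": 0,"wx": 0,"wy": 0,"wz": -0.15},
  {"jaw": 0,"dx": -110,"dy": 20,"dz": 0,"wx": 0,"wy": 0,"wz": -0.25},
  {"jaw": 0,"dx": -155,"dy": 29,"dz": 0,"wx": 0,"wy": 0,"wz": -0.35},
  {"jaw": 0,"dx": -200,"dy": 37,"dz": 0,"wx": 0,"wy": 0,"wz": -0.45},
  {"jaw": 0,"dx": -245,"dy": 45,"dz": 0,"wx": 0,"wy": 0,"wz": -0.56},
  {"jaw": 0,"dx": -290,"dy": 53,"dz": 0,"wx": 0,"wy": 0,"wz": -0.67},
  {"jaw": 0,"dx": -335,"dy": 62,"dz": 0,"wx": 0,"wy": 0,"wz": -0.78},
  {"jaw": 0,"dx": -380,"dy": 70,"dz": 10,"wx": 0,"wy": 0,"wz": -0.89},
  {"jaw": 0,"dx": -425,"dy": 78,"dz": 25,"wx": 0,"wy": 0,"wz": -1.0},
  {"jaw": 0,"dx": -468,"dy": 86,"dz": 45,"wx": 0,"wy": 0,"wz": -1.08},
  {"jaw": 0,"dx": -502,"dy": 92,"dz": 75,"wx": 0,"wy": 0,"wz": -1.134},
])

```text
time: 13.3
tool_pos: [698.9, -85.6, 363.2]
tcp_rot: [-180.0, -0.1, 162.1]
ft_force: [0.5, -0.4, -0.1]
finger_gap: 85.5
```

Request:
arm_command([
  {"jaw": 0,"dx": 0,"dy": 0,"dz": 30,"wx": 0,"wy": 0,"wz": 0},
  {"jaw": 0,"dx": 0,"dy": 0,"dz": 43,"wx": 0,"wy": 0,"wz": 0},
  {"jaw": 0,"dx": 0,"dy": 0,"dz": 43,"wx": 0,"wy": 0,"wz": 0},
  {"jaw": 0,"dx": 0,"dy": 0,"dz": 43,"wx": 0,"wy": 0,"wz": 0},
])

```text
time: 13.7
tool_pos: [698.8, -81.9, 322.5]
tcp_rot: [180.0, -0.1, 162.0]
ft_force: [0.5, 0.2, 0.9]
finger_gap: 85.4
```

```bash
python3 - <<'E'
from h import *
np.set_printoptions(precision=1,suppress=True)
w=snapshot("wrist");cv2.imwrite("pics/w8.png",w["pixels"][:,:,::-1])
np.save("w8.npy",w,allow_pickle=True)
s=sense();print(s["time"],s["tool_pos"],s["tcp_rot"],s["ft_force"],s["finger_gap"])
for t,z in (("slot_floor",30),("jig",0),("pin_grip",77)):
  for r in pinpoint("wrist",t)[:2]: print(t,r,onz(w,r["pixel"],z))
g=np.clip(w["pixels"].astype(float)*4,0,255).astype(np.uint8);cv2.imwrite("pics/w8g.png",g[:,:,::-1])
E
```

```text
13.75 [699.3 -81.9 324. ] [180.    0.1 162. ] [ 0.4 -0.5  0.4] 85.5446242144935
slot_floor {'pixel': [321.7, 124.7], 'score': 0.82} [622.4 -56.5  30. ]
jig {'pixel': [322.7, 125.8], 'score': 0.94} [623.4 -55.9   0. ]
```

View pics/w8.png

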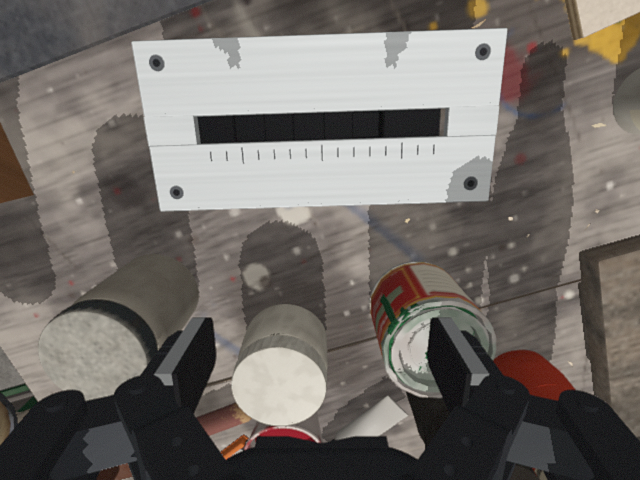

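View pics/w8g.png

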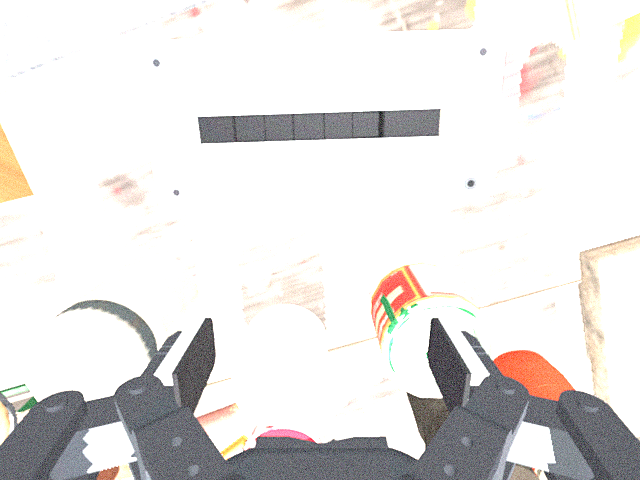

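```bash
python3 - <<'E'
from h import *
np.set_printoptions(precision=1,suppress=True)
w=np.load("w8.npy",allow_pickle=True).item()
c=w["pixels"][100:155,185:455].astype(float)
g=np.clip((c-5)*5,0,255).astype(np.uint8);cv2.imwrite("pics/w8z.png",cv2.resize(g,None,fx=2.9,fy=6,interpolation=0)[:,:,::-1])
m=w["pixels"][118:136,190:450].mean((0,2));print(dict(zip(range(190,450),m.round(0).astype(int))))
E
```

```text
{190: np.int64(210), 191: np.int64(210), 192: np.int64(211), 193: np.int64(202), 194: np.int64(163), 195: np.int64(116), 196: np.int64(99), 197: np.int64(95), 198: np.int64(70), 199: np.int64(40), 200: np.int64(27), 201: np.int64(27), 202: np.int64(29), 203: np.int64(29), 204: np.int64(29), 205: np.int64(28), 206: np.int64(29), 207: np.int64(28), 208: np.int64(28), 209: np.int64(28), 210: np.int64(29), 211: np.int64(29), 212: np.int64(30), 213: np.int64(29), 214: np.int64(30), 215: np.int64(28), 216: np.int64(29), 217: np.int64(29), 218: np.int64(30), 219: np.int64(30), 220: np.int64(29), 221: np.int64(30), 222: np.int64(29), 223: np.int64(30), 224: np.int64(29), 225: np.int64(29), 226: np.int64(29), 227: np.int64(30), 228: np.int64(30), 229: np.int64(30), 230: np.int64(29), 231: np.int64(30), 232: np.int64(27), 233: np.int64(25), 234: np.int64(20), 235: np.int64(24), 236: np.int64(28), 237: np.int64(30), 238: np.int64(31), 239: np.int64(29), 240: np.int64(30), 241: np.int64(30), 242: np.int64(31), 243: np.int64(29), 244: np.int64(31), 245: np.int64(30), 246: np.int64(29), 247: np.in
[... 3149 characters left out ...]
np.int64(32), 414: np.int64(32), 415: np.int64(31), 416: np.int64(32), 417: np.int64(32), 418: np.int64(33), 419: np.int64(30), 420: np.int64(32), 421: np.int64(31), 422: np.int64(32), 423: np.int64(31), 424: np.int64(32), 425: np.int64(32), 426: np.int64(32), 427: np.int64(31), 428: np.int64(31), 429: np.int64(32), 430: np.int64(33), 431: np.int64(31), 432: np.int64(31), 433: np.int64(31), 434: np.int64(33), 435: np.int64(31), 436: np.int64(31), 437: np.int64(30), 438: np.int64(35), 439: np.int64(59), 440: np.int64(90), 441: np.int64(95), 442: np.int64(93), 443: np.int64(93), 444: np.int64(91), 445: np.int64(86), 446: np.int64(88), 447: np.int64(132), 448: np.int64(196), 449: np.int64(219)}
```

View pics/w8z.png

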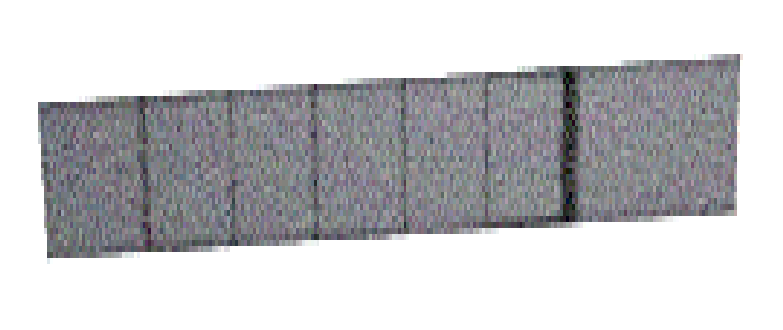

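```bash
python3 - <<'E'
from h import *
np.set_printoptions(precision=1,suppress=True)
w=np.load("w8.npy",allow_pickle=True).item()
g=w["pixels"].mean(2)
# slot top-edge/bottom-edge rows at subpixel per column (threshold 120)
L=[];U=[]
for c in range(205,436,5):
    col=g[100:155,c]
    i=np.where(col<110)[0]; U.append(onz(w,(c,100+i[0]-.5),52)[:2]); L.append(onz(w,(c,100+i[-1]+.5),52)[:2])
U=np.array(U);L=np.array(L)
for E in (U,L):
    m=E.mean(0);d=np.linalg.svd(E-m)[2][0];print(m,np.degrees(np.arctan2(d[1],d[0]))%180, d)
ym=lambda c,r,z:onz(w,(c,r),z)
print("slot ends top",ym(194,131,52),ym(447.5,122,52))
for c in (234,264.5,293,323.7,352,383): print(c,ym(c,128-(c-200)*.03,30))
for p in [(157,63),(483,52),(470,184),(176,193)]: print(onz(w,p,52))
E
```

```text
[615.  -55.3] 73.79489746216223 [0.3 1. ]
[630.7 -60.4] 73.51036984740296 [0.3 1. ]
slot ends top [ 601.5 -132.8   52. ] [644.7  17.5  52. ]
234 [ 605.5 -113.1   30. ]
264.5 [611.3 -93.3  30. ]
293 [616.7 -74.9  30. ]
323.7 [622.5 -55.1  30. ]
352 [627.9 -36.9  30. ]
383 [633.7 -16.9  30. ]
[ 559.8 -137.8   52. ]
[613.1  45.2  52. ]
[686.6  23.5  52. ]
[ 633.2 -159.8   52. ]
```

Request:
arm_command([
  {"jaw": 0,"dx": 5,"dy": -30,"dz": 0,"wx": 0,"wy": 0,"wz": -0.029},
  {"jaw": 0,"dx": 11,"dy": -75,"dz": 0,"wx": 0,"wy": 0,"wz": -0.029},
  {"jaw": 0,"dx": 17,"dy": -123,"dz": 0,"wx": 0,"wy": 0,"wz": -0.029},
  {"jaw": 0,"dx": 23,"dy": -170,"dz": 0,"wx": 0,"wy": 0,"wz": -0.029},
  {"jaw": 0,"dx": 29,"dy": -215,"dz": 0,"wx": 0,"wy": 0,"wz": -0.029},
  {"jaw": 0,"dx": 34,"dy": -250,"dz": 0,"wx": 0,"wy": 0,"wz": -0.029},
  {"jaw": 0,"dx": 35,"dy": -262,"dz": 0,"wx": 0,"wy": 0,"wz": -0.029},
  {"jaw": 0,"dx": 35,"dy": -262,"dz": 0,"wx": 0,"wy": 0,"wz": -0.029},
  {"jaw": 0,"dx": 35,"dy": -262,"dz": 0,"wx": 0,"wy": 0,"wz": -0.029},
])

```text
time: 14.8
tool_pos: [585.2, -320.4, 323.3]
tcp_rot: [180.0, 0.1, 163.6]
ft_force: [-0.1, 0.1, -0.3]
finger_gap: 85.3
```

```bash
python3 - <<'E'
from h import *
np.set_printoptions(precision=1,suppress=True)
w=snapshot("wrist");cv2.imwrite("pics/w9.png",w["pixels"][:,:,::-1])
np.save("w9.npy",w,allow_pickle=True)
s=sense();print(s["time"],s["tool_pos"],s["tcp_rot"],s["finger_gap"],s["joint_pos"])
for t,z in (("pin_grip",77),("park",0)):
  for r in pinpoint("wrist",t)[:2]: print(t,r,onz(w,r["pixel"],z))
E
```

```text
14.85 [ 585.4 -319.9  323. ] [180.    0.  163.7] 85.57339286692749 [ -33.1   20.4   78.8    0.    80.7 -106.8]
pin_grip {'pixel': [324.4, 238.4], 'score': 0.83} [ 572.  -314.2   77. ]
park {'pixel': [322.5, 210.6], 'score': 0.66} [ 572. -315.    0.]
```

View pics/w9.png

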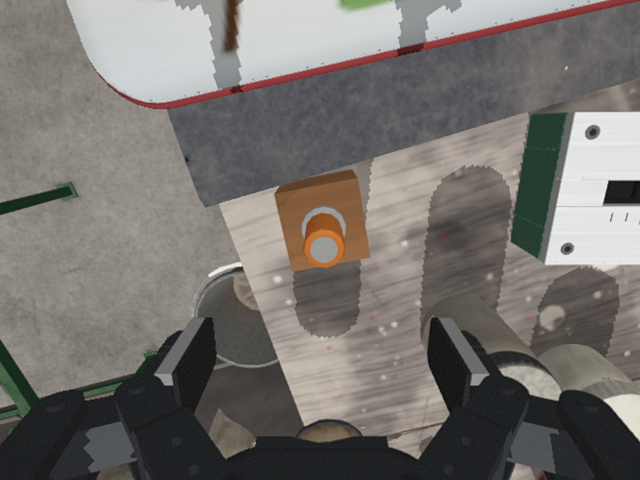

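```bash
python3 - <<'E'
from h import *
np.set_printoptions(precision=1,suppress=True)
w=np.load("w9.npy",allow_pickle=True).item()
print(onz(w,(324,248),98))
C=np.array([onz(w,p,50) for p in [(276,195),(359,179),(370,257),(292,271)]]);print(C,C.mean(0))
c=w["pixels"][160:285,260:385];cv2.imwrite("pics/w9z.png",cv2.resize(c,None,fx=4.8,fy=4.8,interpolation=2)[:,:,::-1])
for x in (570,572,574):
  for z in (98,56): print(x,z,proj(w,(x,-314.5,z)))
E
```

```text
[ 571.1 -314.3   98. ]
[[ 542.3 -338.5   50. ]
 [ 547.6 -283.4   50. ]
 [ 602.1 -289.6   50. ]
 [ 596.7 -344.9   50. ]] [ 572.2 -314.1   50. ]
570 98 [323.2 246.3]
570 56 [322.8 226.4]
572 98 [324.2 249.6]
572 56 [323.6 229.2]
574 98 [325.2 252.9]
574 56 [324.5 231.9]
```

View pics/w9z.png

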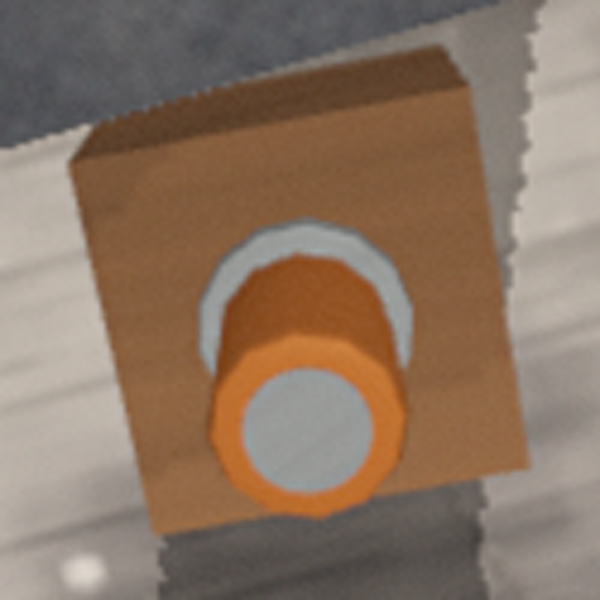

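Request:
arm_command([
  {"jaw": 0,"dx": 14.5,"dy": 2,"dz": 20,"wx": 0,"wy": 0,"wz": 0},
  {"jaw": 0,"dx": 14.5,"dy": 2,"dz": 45,"wx": 0,"wy": 0,"wz": 0},
  {"jaw": 0,"dx": 14.5,"dy": 2,"dz": 70,"wx": 0,"wy": 0,"wz": 0},
  {"jaw": 0,"dx": 14.5,"dy": 2,"dz": 85,"wx": 0,"wy": 0,"wz": 0},
  {"jaw": 0.1,"dx": 14.5,"dy": 2,"dz": 88,"wx": 0,"wy": 0,"wz": 0},
  {"jaw": 0.3,"dx": 14.5,"dy": 2,"dz": 88,"wx": 0,"wy": 0,"wz": 0},
  {"jaw": 0.3,"dx": 14.5,"dy": 2,"dz": 88,"wx": 0,"wy": 0,"wz": 0},
  {"jaw": 0.4,"dx": 14.5,"dy": 2,"dz": 88,"wx": 0,"wy": 0,"wz": 0},
  {"jaw": 0.4,"dx": 14.5,"dy": 2,"dz": 88,"wx": 0,"wy": 0,"wz": 0},
])

```text
time: 15.85
tool_pos: [571.6, -315.5, 235.8]
tcp_rot: [-180.0, 0.1, 163.6]
ft_force: [0.4, 0.2, 0.3]
finger_gap: 51.1
```

```bash
python3 - <<'E'
from h import *
w=snapshot("wrist");cv2.imwrite("pics/w10.png",w["pixels"][:,:,::-1])
s=sense();print(s["time"],s["tool_pos"],s["tcp_rot"],s["finger_gap"],s["ft_force"])
E
```

```text
15.9 [ 571.50546935 -315.45171773  235.56399671] [-1.79975791e+02  8.77449984e-02  1.63619816e+02] 51.28442638877353 [-0.46868415  0.43796207 -0.28953587]
```

View pics/w10.png

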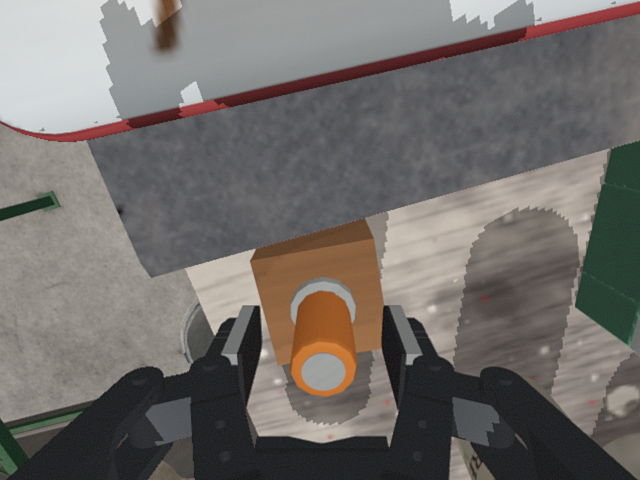

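Request:
arm_command([
  {"jaw": 0.6,"dx": 0,"dy": 0,"dz": 0,"wx": 0,"wy": 0,"wz": 0},
  {"jaw": 0.85,"dx": 0,"dy": 0,"dz": 0,"wx": 0,"wy": 0,"wz": 0},
  {"jaw": 0.95,"dx": 0,"dy": 0,"dz": 0,"wx": 0,"wy": 0,"wz": 0},
  {"jaw": 0.95,"dx": 0,"dy": 0,"dz": 0,"wx": 0,"wy": 0,"wz": 0},
  {"jaw": 0.95,"dx": 0,"dy": 0,"dz": 0,"wx": 0,"wy": 0,"wz": 0},
  {"jaw": 0.95,"dx": 0,"dy": 0,"dz": 0,"wx": 0,"wy": 0,"wz": 0},
], squeeze=60)

```text
time: 16.5
tool_pos: [571.3, -315.3, 234.9]
tcp_rot: [-180.0, 0.0, 163.6]
ft_force: [-1.2, 0.3, 5.0]
finger_gap: 22.8
```

```bash
python3 - <<'E'
from h import *
w=snapshot("wrist");cv2.imwrite("pics/w11.png",w["pixels"][:,:,::-1])
s=sense();print(s["time"],s["tool_pos"],s["tcp_rot"],s["finger_gap"],s["ft_force"])
E
```

```text
16.55 [ 571.315608   -315.34265751  234.91154362] [-1.79985411e+02  3.21183511e-02  1.63623989e+02] 22.870020785101378 [-0.39383122  0.26126173  4.41405443]
```

View pics/w11.png

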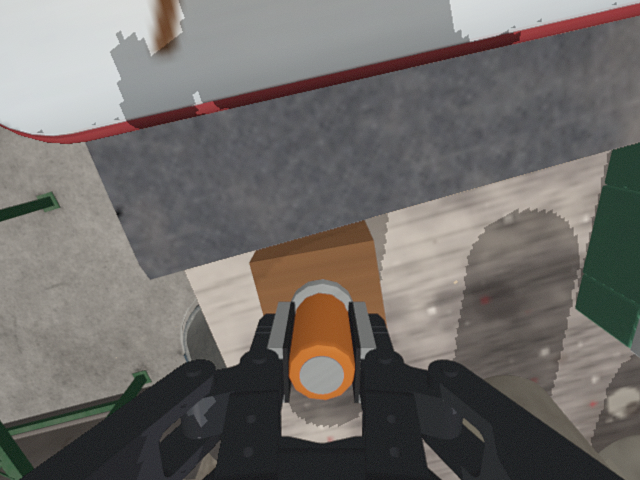

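Request:
arm_command([
  {"jaw": 0.95,"dx": 0,"dy": 0,"dz": -10,"wx": 0,"wy": 0,"wz": 0},
  {"jaw": 0.95,"dx": 0,"dy": 0,"dz": -35,"wx": 0,"wy": 0,"wz": 0},
  {"jaw": 0.95,"dx": 0,"dy": 0,"dz": -70,"wx": 0,"wy": 0,"wz": 0},
  {"jaw": 0.95,"dx": 0,"dy": 5,"dz": -95,"wx": 0,"wy": 0,"wz": 0},
  {"jaw": 0.95,"dx": 2,"dy": 30,"dz": -105,"wx": 0,"wy": 0,"wz": 0},
  {"jaw": 0.95,"dx": 5,"dy": 70,"dz": -105,"wx": 0,"wy": 0,"wz": 0},
  {"jaw": 0.95,"dx": 9,"dy": 117,"dz": -105,"wx": 0,"wy": 0,"wz": 0},
  {"jaw": 0.95,"dx": 12,"dy": 164,"dz": -105,"wx": 0,"wy": 0,"wz": 0},
  {"jaw": 0.95,"dx": 16,"dy": 211,"dz": -105,"wx": 0,"wy": 0,"wz": 0},
  {"jaw": 0.95,"dx": 19,"dy": 258,"dz": -105,"wx": 0,"wy": 0,"wz": 0},
  {"jaw": 0.95,"dx": 22,"dy": 295,"dz": -100,"wx": 0,"wy": 0,"wz": 0},
  {"jaw": 0.95,"dx": 23,"dy": 317,"dz": -90,"wx": 0,"wy": 0,"wz": 0},
])

```text
time: 17.75
tool_pos: [638.8, -1.3, 325.5]
tcp_rot: [179.9, 0.1, 163.8]
ft_force: [-0.1, 0.3, -0.5]
finger_gap: 22.7
```

Request:
arm_command([
  {"jaw": 0.95,"dx": 0,"dy": 4,"dz": 10,"wx": 0,"wy": 0,"wz": 0},
  {"jaw": 0.95,"dx": 0,"dy": 5,"dz": 20,"wx": 0,"wy": 0,"wz": 0},
  {"jaw": 0.95,"dx": 0,"dy": 5,"dz": 25,"wx": 0,"wy": 0,"wz": 0},
  {"jaw": 0.95,"dx": 0,"dy": 5,"dz": 25,"wx": 0,"wy": 0,"wz": 0},
  {"jaw": 0.95,"dx": 0,"dy": 5,"dz": 25,"wx": 0,"wy": 0,"wz": 0},
])

```text
time: 18.25
tool_pos: [639.9, -1.0, 299.7]
tcp_rot: [-180.0, 0.0, 163.5]
ft_force: [-0.4, -0.9, -0.1]
finger_gap: 22.4
```

```bash
python3 - <<'E'
from h import *
for n in ("wrist","scene","side"):
    w=snapshot(n);np.save(n+"12.npy",w,allow_pickle=True)
    p=w["pixels"]
    if n=="scene":p=cv2.resize(p[170:320,300:480],None,fx=4,fy=4,interpolation=2)
    if n=="side":p=cv2.resize(p[180:320,280:440],None,fx=4,fy=4,interpolation=2)
    cv2.imwrite(f"pics/{n}12.png",p[:,:,::-1])
s=sense();print(s["time"],s["tool_pos"],s["tcp_rot"],s["finger_gap"],s["ft_force"])
E
```

```text
18.4 [ 6.40113460e+02 -5.04959228e-01  3.00298171e+02] [1.79991123e+02 6.53083272e-02 1.63570638e+02] 22.526543987059146 [-1.30051054  1.00205743 -0.92899063]
```

View pics/wrist12.png

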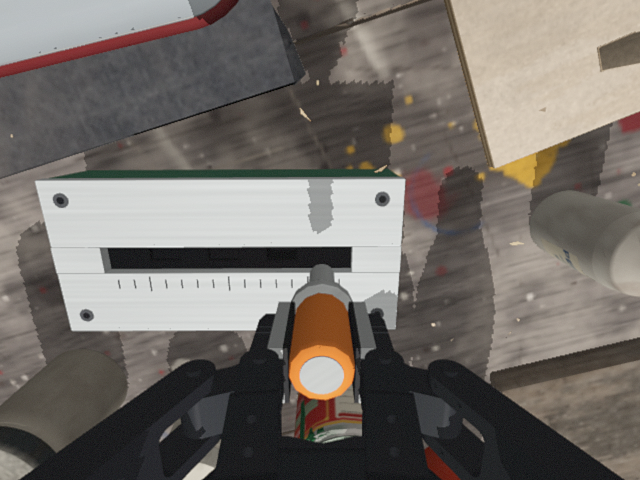

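View pics/scene12.png

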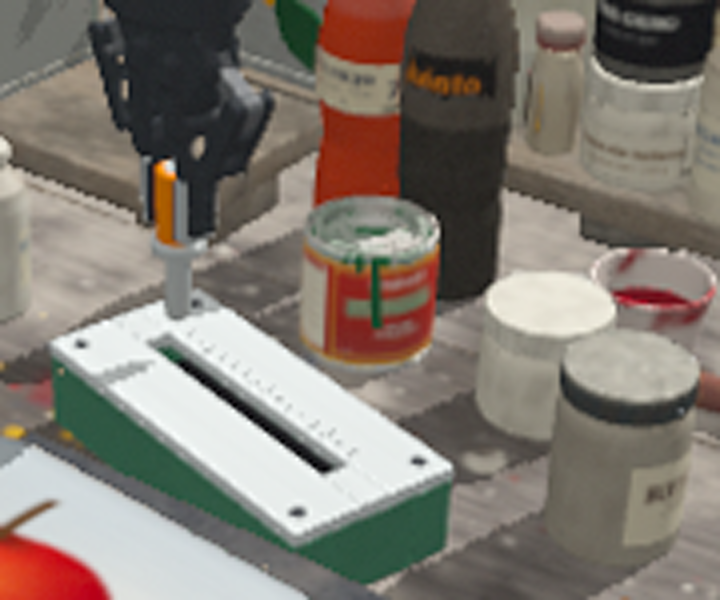

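View pics/side12.png

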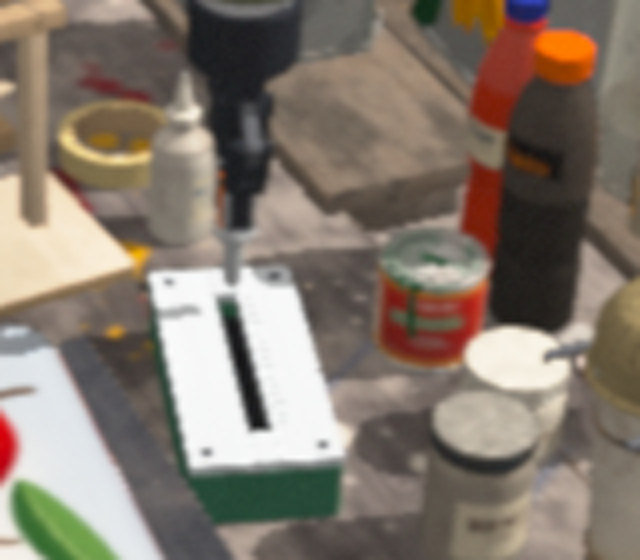

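```bash
python3 - <<'E'
from h import *
np.set_printoptions(precision=1,suppress=True)
a=np.load("scene12.npy",allow_pickle=True).item();b=np.load("side12.npy",allow_pickle=True).item();w=np.load("wrist12.npy",allow_pickle=True).item()
S=lambda x,y:(300+(x+.5)/4-.5,170+(y+.5)/4-.5);B=lambda x,y:(280+(x+.5)/4-.5,180+(y+.5)/4-.5)
print(tri([(a,S(178,316)),(b,B(232,282))]))
u=np.array([.2815,.9596,0]);v=np.array([.9596,-.2815,0]);J=np.array([623,-57.7,0])
for nm,d,pts in (("scene",a,[S(162,340),S(333,467)]),("side",b,[B(226,297),B(259,430)])):
    for p in pts:
        x=onz(d,p,52)-J; print(nm,"slot end jig xy",x@v,x@u)
    t=onz(d,S(178,316) if nm=="scene" else B(232,282),73)-J;print(" tip",t@v,t@u)
g=w["pixels"].mean(2)
U=[];L=[]
for c in range(120,290,8):
    i=np.where(g[235:285,c]<90)[0]+235; U.append((onz(w,(c,i[0]-.5),52)-J)@v);L.append((onz(w,(c,i[-1]+.5),52)-J)@v)
print("wrist slot edges jig x",np.array(U),np.array(L))
print("tip wrist at z73",(onz(w,(321,266),73)-J)@v,(onz(w,(321,266),73)-J)@u)
s=sense();print("tcp",(s["tool_pos"]-J)@v,(s["tool_pos"]-J)@u)
cv2.imwrite("pics/w12z.png",cv2.resize(w["pixels"][225:345,240:400],None,fx=5,fy=5,interpolation=2)[:,:,::-1])
E
```

```text
(array([639.5,  -2.2,  75.9]), [np.float64(1.3842703524316882), np.float64(1.3842703524318385)])
scene slot end jig xy 2.637787683367927 77.10166676387647
scene slot end jig xy 2.537707607447693 -71.42163391012966
 tip 4.1257701492736105 64.2034185594379
side slot end jig xy -1.120368832487219 71.17316235181084
side slot end jig xy -1.510437496718426 -77.8618044957655
 tip 0.6138382925924208 59.532479211623695
wrist slot edges jig x [-8.4 -8.4 -8.4 -8.4 -8.4 -8.4 -8.4 -8.3 -8.3 -8.3 -8.3 -8.3 -8.3 -8.3
 -8.3 -8.3 -8.2 -8.2 -8.9 -8.9 -8.8 -8.8] [5.5 5.5 5.5 5.5 5.6 5.6 5.6 5.6 5.6 5.6 5.6 5.6 5.6 5.7 5.7 5.7 5.7 5.7
 5.7 5.7 5.7 5.1]
tip wrist at z73 -4.059537876336975 59.224608256747175
tcp 0.3216720749144687 59.70180006656122
```

View pics/w12z.png

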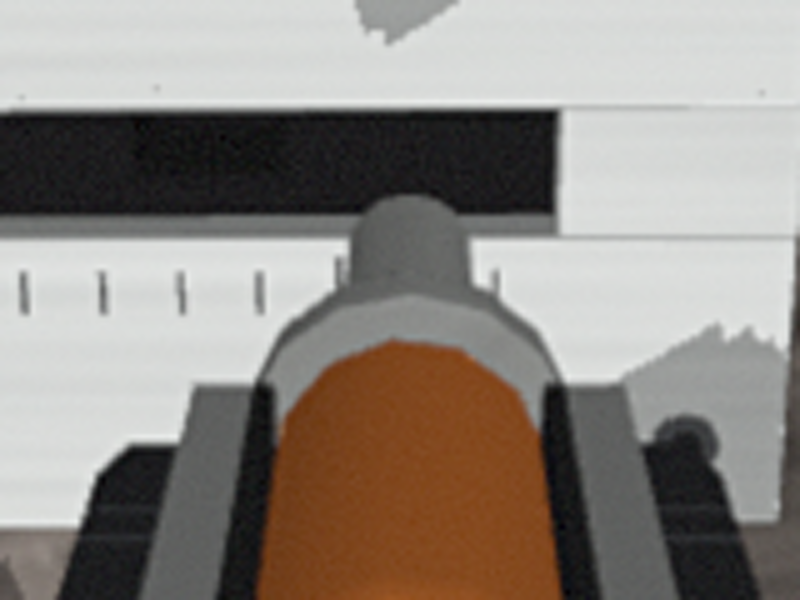

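```bash
python3 - <<'E'
from h import *
np.set_printoptions(precision=1,suppress=True)
w=np.load("wrist12.npy",allow_pickle=True).item();a=np.load("scene12.npy",allow_pickle=True).item();b=np.load("side12.npy",allow_pickle=True).item()
u=np.array([.2815,.9596,0]);v=np.array([.9596,-.2815,0]);J=np.array([623,-57.7,0])
th=np.linspace(0,6.28,100)
def sil(d,x,y,z0):
    P=np.array([proj(d,J+v*(x+r*np.cos(t))+u*(y+r*np.sin(t))+[0,0,z0+h]) for r,h in((4,0),(7,3)) for t in th]);return P
for x in(-1,0,1,2):
    print(x,"wrist top row",sil(w,x,59.5,73)[:,1].min(), "scene bottom",sil(a,x,59.5,73)[np.argmax(sil(a,x,59.5,73)[:,1])],"side",sil(b,x,59.5,73)[np.argmax(sil(b,x,59.5,73)[:,1])])
gray=w["pixels"].mean(2);print(gray[255:275,320:324].mean(1).round(0))
E
```

```text
-1 wrist top row 261.3555523823857 scene bottom [343.5 251.2] side [337.1 251. ]
0 wrist top row 263.03663128599135 scene bottom [343.9 251.1] side [337.5 251. ]
1 wrist top row 264.7126110050855 scene bottom [344.3 250.9] side [337.9 251. ]
2 wrist top row 266.38351470542244 scene bottom [344.6 250.8] side [338.2 250.9]
[ 28.  28.  25.  24.  27.  27.  28.  26.  32.  92. 101. 100.  99.  97.
  99.  99.  98. 100.  99.  98.]
```

Request:
arm_command([
  {"jaw": 0.95,"dx": 0.3,"dy": 0,"dz": 8,"wx": 0,"wy": 0,"wz": 0},
  {"jaw": 0.95,"dx": 0.3,"dy": 0,"dz": 15,"wx": 0,"wy": 0,"wz": 0},
  {"jaw": 0.95,"dx": 0.3,"dy": 0,"dz": 20,"wx": 0,"wy": 0,"wz": 0},
  {"jaw": 0.95,"dx": 0.3,"dy": 0,"dz": 24,"wx": 0,"wy": 0,"wz": 0},
  {"jaw": 0.95,"dx": 0.3,"dy": 0,"dz": 26,"wx": 0,"wy": 0,"wz": 0},
  {"jaw": 0.95,"dx": 0.3,"dy": 0,"dz": 26,"wx": 0,"wy": 0,"wz": 0},
])

```text
time: 19.0
tool_pos: [639.5, 0.3, 273.0]
tcp_rot: [-180.0, -0.0, 163.6]
ft_force: [-0.2, -0.2, -1.4]
finger_gap: 22.5
```

Request:
arm_command([
  {"jaw": 0.95,"dx": 0,"dy": 0,"dz": 5,"wx": 0,"wy": 0,"wz": 0},
  {"jaw": 0.95,"dx": 0,"dy": 0,"dz": 9,"wx": 0,"wy": 0,"wz": 0},
  {"jaw": 0.95,"dx": 0,"dy": 0,"dz": 12,"wx": 0,"wy": 0,"wz": 0},
  {"jaw": 0.95,"dx": 0,"dy": 0,"dz": 13,"wx": 0,"wy": 0,"wz": 0},
  {"jaw": 0.95,"dx": 0,"dy": 0,"dz": 14,"wx": 0,"wy": 0,"wz": 0},
  {"jaw": 0.95,"dx": 0,"dy": 0,"dz": 14,"wx": 0,"wy": 0,"wz": 0},
  {"jaw": 0.95,"dx": 0,"dy": 0,"dz": 14,"wx": 0,"wy": 0,"wz": 0},
])

```text
time: 19.7
tool_pos: [639.7, 0.3, 259.7]
tcp_rot: [180.0, 0.0, 163.6]
ft_force: [-0.2, -0.0, -0.8]
finger_gap: 22.7
```

Request:
arm_command([
  {"jaw": 0.95,"dx": 0,"dy": 0,"dz": 1,"wx": 0,"wy": 0,"wz": 0},
  {"jaw": 0.95,"dx": 0,"dy": 0,"dz": 2,"wx": 0,"wy": 0,"wz": 0},
  {"jaw": 0.95,"dx": 0,"dy": 0,"dz": 3,"wx": 0,"wy": 0,"wz": 0},
  {"jaw": 0.95,"dx": 0,"dy": 0,"dz": 3,"wx": 0,"wy": 0,"wz": 0},
  {"jaw": 0.95,"dx": 0,"dy": 0,"dz": 3,"wx": 0,"wy": 0,"wz": 0},
])

```text
time: 20.2
tool_pos: [639.7, 0.3, 256.9]
tcp_rot: [180.0, 0.0, 163.6]
ft_force: [-0.4, -0.3, 1.8]
finger_gap: 23.1
```

Request:
arm_command([
  {"jaw": 0.95,"dx": 0,"dy": -3,"dz": 0,"wx": 0,"wy": 0,"wz": 0},
  {"jaw": 0.95,"dx": 0,"dy": -7,"dz": 0,"wx": 0,"wy": 0,"wz": 0},
  {"jaw": 0.95,"dx": 0,"dy": -12,"dz": 0,"wx": 0,"wy": 0,"wz": 0},
  {"jaw": 0.95,"dx": 0,"dy": -17,"dz": 0,"wx": 0,"wy": 0,"wz": 0},
  {"jaw": 0.95,"dx": 0,"dy": -22,"dz": 0,"wx": 0,"wy": 0,"wz": 0},
  {"jaw": 0.95,"dx": 0,"dy": -26,"dz": 0,"wx": 0,"wy": 0,"wz": 0},
  {"jaw": 0.95,"dx": 0,"dy": -28,"dz": 0,"wx": 0,"wy": 0,"wz": 0},
  {"jaw": 0.95,"dx": 0,"dy": -28.5,"dz": 0,"wx": 0,"wy": 0,"wz": 0},
  {"jaw": 0.95,"dx": 0,"dy": -28.5,"dz": 0,"wx": 0,"wy": 0,"wz": 0},
])

```text
time: 21.1
tool_pos: [631.3, -27.3, 256.0]
tcp_rot: [-180.0, -0.0, 163.6]
ft_force: [-0.1, 0.0, -0.8]
finger_gap: 22.6
```

Request:
arm_command([
  {"jaw": 0.95,"dx": 0,"dy": 0,"dz": 1,"wx": 0,"wy": 0,"wz": 0},
  {"jaw": 0.95,"dx": 0,"dy": 0,"dz": 2,"wx": 0,"wy": 0,"wz": 0},
  {"jaw": 0.95,"dx": 0,"dy": 0,"dz": 3,"wx": 0,"wy": 0,"wz": 0},
  {"jaw": 0.95,"dx": 0,"dy": 0,"dz": 4,"wx": 0,"wy": 0,"wz": 0},
  {"jaw": 0.95,"dx": 0,"dy": 0,"dz": 4,"wx": 0,"wy": 0,"wz": 0},
])

```text
time: 21.6
tool_pos: [631.5, -26.9, 252.2]
tcp_rot: [-180.0, -0.0, 163.6]
ft_force: [-0.6, -0.1, -1.3]
finger_gap: 22.5
```

Tip is about 5 mm below the floor without contact. I'll continue past the shallow depth.

Request:
arm_command([
  {"jaw": 0.95,"dx": 0,"dy": 0,"dz": 1,"wx": 0,"wy": 0,"wz": 0},
  {"jaw": 0.95,"dx": 0,"dy": 0,"dz": 2,"wx": 0,"wy": 0,"wz": 0},
  {"jaw": 0.95,"dx": 0,"dy": 0,"dz": 3,"wx": 0,"wy": 0,"wz": 0},
  {"jaw": 0.95,"dx": 0,"dy": 0,"dz": 4,"wx": 0,"wy": 0,"wz": 0},
  {"jaw": 0.95,"dx": 0,"dy": 0,"dz": 4,"wx": 0,"wy": 0,"wz": 0},
])

```text
time: 22.1
tool_pos: [631.5, -27.1, 248.3]
tcp_rot: [-180.0, -0.0, 163.6]
ft_force: [0.9, 0.5, -0.4]
finger_gap: 22.7
```

Request:
arm_command([
  {"jaw": 0.95,"dx": 0,"dy": 0,"dz": 3,"wx": 0,"wy": 0,"wz": 0},
  {"jaw": 0.95,"dx": 0,"dy": 0,"dz": 6,"wx": 0,"wy": 0,"wz": 0},
  {"jaw": 0.95,"dx": 0,"dy": 0,"dz": 8,"wx": 0,"wy": 0,"wz": 0},
  {"jaw": 0.95,"dx": 0,"dy": 0,"dz": 9,"wx": 0,"wy": 0,"wz": 0},
  {"jaw": 0.95,"dx": 0,"dy": 0,"dz": 10,"wx": 0,"wy": 0,"wz": 0},
  {"jaw": 0.95,"dx": 0,"dy": 0,"dz": 11,"wx": 0,"wy": 0,"wz": 0},
  {"jaw": 0.95,"dx": 0,"dy": 0,"dz": 11,"wx": 0,"wy": 0,"wz": 0},
  {"jaw": 0.95,"dx": 0,"dy": 0,"dz": 11,"wx": 0,"wy": 0,"wz": 0},
])

```text
time: 22.9
tool_pos: [631.6, -27.0, 237.6]
tcp_rot: [180.0, 0.0, 163.6]
ft_force: [0.0, -0.1, -1.6]
finger_gap: 22.2
```

Request:
arm_command([
  {"jaw": 0.95,"dx": 0,"dy": 0,"dz": 0.5,"wx": 0,"wy": 0,"wz": 0},
  {"jaw": 0.95,"dx": 0,"dy": 0,"dz": 1,"wx": 0,"wy": 0,"wz": 0},
  {"jaw": 0.95,"dx": 0,"dy": 0,"dz": 1,"wx": 0,"wy": 0,"wz": 0},
  {"jaw": 0.95,"dx": 0,"dy": 0,"dz": 1,"wx": 0,"wy": 0,"wz": 0},
])

```text
time: 23.3
tool_pos: [631.7, -27.1, 236.9]
tcp_rot: [180.0, 0.0, 163.6]
ft_force: [-1.7, 0.1, 2.7]
finger_gap: 22.6
```

Collar is on the cover (contact at 236.9, exactly 20 mm below the floor contact). Release and retreat upward.

Request:
arm_command([
  {"jaw": 0.7,"dx": 0,"dy": 0,"dz": 0,"wx": 0,"wy": 0,"wz": 0},
  {"jaw": 0.4,"dx": 0,"dy": 0,"dz": 0,"wx": 0,"wy": 0,"wz": 0},
  {"jaw": 0.3,"dx": 0,"dy": 0,"dz": 0,"wx": 0,"wy": 0,"wz": 0},
  {"jaw": 0.3,"dx": 0,"dy": 0,"dz": 0,"wx": 0,"wy": 0,"wz": 0},
  {"jaw": 0.3,"dx": 0,"dy": 0,"dz": 0,"wx": 0,"wy": 0,"wz": 0},
  {"jaw": 0.3,"dx": 0,"dy": 0,"dz": -10,"wx": 0,"wy": 0,"wz": 0},
  {"jaw": 0.3,"dx": 0,"dy": 0,"dz": -35,"wx": 0,"wy": 0,"wz": 0},
  {"jaw": 0.3,"dx": 0,"dy": 0,"dz": -70,"wx": 0,"wy": 0,"wz": 0},
  {"jaw": 0.3,"dx": 0,"dy": 0,"dz": -105,"wx": 0,"wy": 0,"wz": 0},
  {"jaw": 0.3,"dx": 0,"dy": 0,"dz": -130,"wx": 0,"wy": 0,"wz": 0},
  {"jaw": 0.3,"dx": 0,"dy": 0,"dz": -140,"wx": 0,"wy": 0,"wz": 0},
  {"jaw": 0.3,"dx": 0,"dy": 0,"dz": -140,"wx": 0,"wy": 0,"wz": 0},
])

```text
time: 24.5
tool_pos: [632.1, -27.1, 378.9]
tcp_rot: [180.0, 0.2, 163.6]
ft_force: [0.3, 0.0, 1.1]
finger_gap: 59.6
```

```bash
python3 - <<'E'
from h import *
np.set_printoptions(precision=1,suppress=True)
for n in ("wrist","scene"):
    w=snapshot(n);p=w["pixels"]
    if n=="scene":p=p[150:360,100:500];p=cv2.resize(p,None,fx=2,fy=2,interpolation=2)
    cv2.imwrite(f"pics/{n}13.png",p[:,:,::-1])
    for r in pinpoint(n,"pin_grip")[:1]: print(n,r,onz(w,r["pixel"],79))
s=sense();print(s["time"],s["tool_pos"],s["finger_gap"],s["ft_force"])
E
```

```text
wrist {'pixel': [323.4, 236.7], 'score': 0.58} [634.2 -25.5  79. ]
scene {'pixel': [346.4, 251.0], 'score': 0.58} [632.4 -13.4  79. ]
24.7 [631.  -27.  374.1] 59.67866323932472 [0.4 0.2 0.4]
```

View pics/wrist13.png

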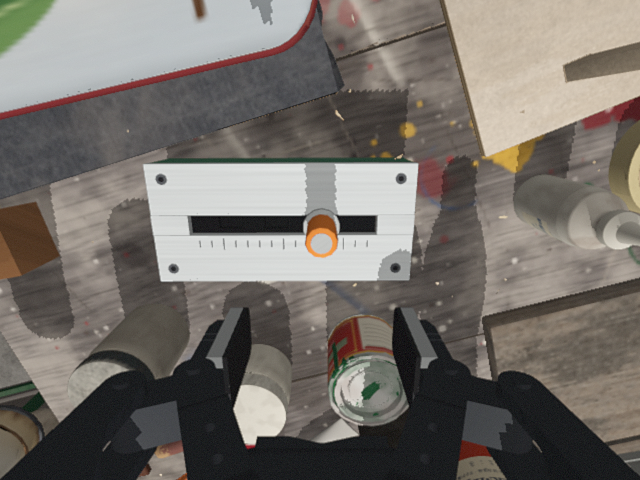

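View pics/scene13.png

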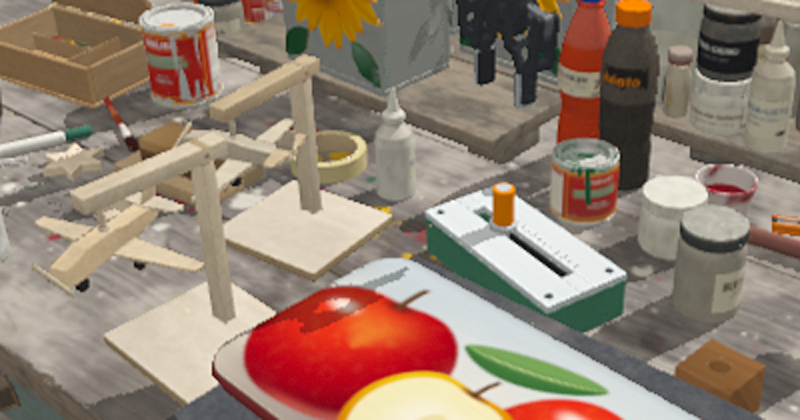

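The pin stands upright with its collar on the cover, the gripper is well clear, and the bystanders look undisturbed.

```bash
python3 - <<'E'
from bench import *
print(hand_in())
E
```

```text
the job is handed in; nothing more can be done
None
```

I finished the task and handed it in at about 24.7 s of the 72 s allowed. The hand-in gives no verdict.

- **Sanding block:** It lies flat and let go on the offcut board. Its measured centre (548, 402) is within about 5 mm of the board's centre (545, 406).
- **Locating pin:** The wrist picture showed the deep socket at about +32 mm along the slot. I put the tip on the flat floor at +60 mm, where it touched at a tool (TCP) height of 256.9 mm. I then slid it over the socket and lowered it until the collar met the cover at 236.9 mm. That is 20 mm below the floor contact, as expected for home.
- **Last checks:** After release, the pictures show the pin upright in the slot with its collar on the cover. The jar, tin, tub, bottle and tape look unmoved, and the gripper is well clear with no contact force. I judged the bystanders by eye and did not re-measure them.
- **Disagreements:**
  - The scene camera's network point for the pin was about 14 mm off the wrist reading, with a low score of 0.58. I trusted the wrist camera and the force readings.
  - When I set the block down it pressed on the board with about 27 N before I eased off.

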